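# Wind up the tin lift and set the tins out to drain

### The arm

A 6-joint arm with a two-finger parallel gripper is mounted at the origin on the work surface. World frame = base frame: x ahead of the robot, y to its left, z up, the work surface at z = 0. Lengths are in m, angles in degrees, forces in N, time in s.
With the tool pointing down it reaches from about 0.4 to 0.825 m from the base axis. Payload 7 kg.
Tool frame: the origin (TCP) lies at the very end of the fingers, on their centre line; the grasp point (between the pads) lies 19 mm behind it (ctrl.grip_point_offset is the distance from the TCP to the grasp point, in m); x points along the fingers, z is the direction in which the jaws open and shut, and the axes are right-handed (so a half turn about x gives the same grasp; the last joint's range is limited). The gripper opens to 88 mm and grips with 3 to 60 N. Pads are 19 mm wide; open, the fingers measure 130 mm over their backs; the gripper's body (78 mm by 193 mm) begins 47 mm behind the grasp point.
Start: joints at [88.069, 20.546, 0.682, 0, -70.136, -16.507], TCP at [0.213, 0.64, 0.19] pointing down, gripper open.
Joint ranges: [-176.03, 176.03], [-82.01, 121.73], [-58.28, 71.71], [-173.87, 95.51], [-174.79, -0.11], [-173.66, 173.66]. Speed limits (degrees/s): [136.94, 136.94, 172.46, 180, 180, 180].

### API

Orientations are given as [roll, pitch, yaw] about the fixed x, y, z axes, in that order (R = Rz(yaw) Ry(pitch) Rx(roll)).
In Python, from plant import get_obs, snapshot, calibration, close_job, ctrl gives the robot as it stands.
- The arm moves only by the tool move_arm, never from a script. Its argument "commands" is a list that holds one entry, the list of rows, each a list of 4 numbers: the shift along the tool's x, y, z in cm, then the turn about the tool's x in rad. In form: [[[dx, dy, dz, spin], ...]]. A call has 1 to 8 rows; each row shifts and turns the commanded pose from where the row before left it, along the tool's axes as they then stand; what a row does not reach is not made up. A row lasts 1/10 s, in which the tool goes at most 50 mm and 8.59 degrees, less where a joint would pass 70% of its speed; a pose out of reach is approached as far as the arm can. A call with a gripper value outside its range is refused whole. "jaw" is the finger opening in cm, from 0 to 8.76, set as the call begins (left out, the last holds). The fingers move at their own pace and stop on an object; the grip force is fixed at half the most. Time passes only in rows, so rows that do not move let the fingers close. It gives the time, the measured TCP pose, the force and the opening at its end, in the units of the state.
- get_obs(): the state, without advancing time (a new reading comes with each control period).
- snapshot(name): name is "scene" or "side" or "wrist"; returns (picture, depth): 420x560x3 uint8, red, green, blue; 420x560 float32, m along the optical axis (not along the pixel's ray), 0 where there is no reading.
- calibration(name): a dict with "mtx" (3x3 intrinsics, pixels), "k1" (the pictures are not rectified: a ray, as slopes to the right and down, at radius r is drawn at 1 + k1 r^2 times it, then the intrinsics apply), "T" (4x4, takes a point from camera to world coordinates); the wrist camera has in their place "tool_from_camera" (4x4, takes a point from camera to tool coordinates, whose origin is the TCP and whose axes are the tool frame's). Camera axes: x right, y up, looking along -z (the intrinsics and any distortion apply to the point x, -y, -z); pixel columns grow to the right and rows downward; lengths in m; the calibration is good to about 2 mm. A picture is of the moment at which its call begins: read the wrist's pose just before it. calibration takes no time and is no camera call.
- close_job(): hands the job in, once; it reports no verdict.
The state is a dict: "clock": time; "joint_pos": joint angles; "qvel": joint speeds; "tau": joint torques, N m; "tool_pos": TCP position; "orientation": TCP orientation; "force": force on the tool from outside, world axes, zero at the start; "moment": the same for the moment, N m; "opening": finger opening in m.
Only numpy, scipy, OpenCV 4.12 (cv2) and the standard library are available. Lean on these libraries where they do the work, as an engineer would, in place of code of your own. Each camera call takes 0.05 s, during which the arm holds its last target. There are 200 camera calls.

### The job

Wind the hand crank of the tin lift clockwise, regrasping its handle as needed, until the platform is right up at its stop, and leave it there. Then take the tower of tins apart from the top down - lid, then tin by tin - and stand each part upright on the floor of the black draining tray, each by itself with nothing stacked or nested; put every loose spirit measure that is on the counter upright on the tray as well. Leave the soap bottle and the mug standing where they are.

Things in the scene. Friction and masses are not known exactly. Their poses are not given: they have to be found in the camera images.
- lift: hand-cranked tin lift, fixed. Base 260 x 100 mm; origin at the middle of its underside, z up. At its own (-75, 0) mm, the robot's side: grey gear housing, 85 x 80 mm, top at 100 mm, with the crank's vertical axis. At (+75, 0) mm: square open-topped shaft, 84 mm outside, 74 mm inside, rim at 114 mm, in which a platform carries the tower of tins. Place and heading vary
- crank (a joint): crank angle in rad, clockwise seen from above: 0 at the start (platform at the bottom, handle towards the lift's -x from the axis), 12.57 (two turns) at the upper stop. The handle lies 50 mm from the axis in the direction lift yaw + pi - angle. It stays where it is left; it takes about 0.25 N m (5 N at the handle)
- crank_grip (a point): grip point of the crank's upright black handle, 146 mm above the counter. The handle is a flat paddle fixed to the arm (it does not swivel): 24 mm along the arm, 12 mm thick across it, from the arm at 122 mm up to 160 mm. x points along the arm to the crank's axis, 50 mm away; pinch it from above across the arm (along y)
- platform (a joint): height of the lift's platform in m above its lowest position, 0 to 0.096 (geared to the crank: 48 mm a turn)
- platform_top (a point): centre of the top of the lift's 70 x 70 mm platform, on which the lowest tin stands: 16 mm above the counter at the start, 112 mm when right up, just below the shaft's rim, so that all the tins stand clear above it
- lid: steel lid on top of the tower: a plug 49 mm across and 5 mm high that sits loosely in the top tin's mouth, a disc 64 mm across and 6 mm thick, and a black knob 20 mm across and 20 mm high (top 31 mm above the origin). Origin: centre of the plug's underside, z up. About 0.12 kg
- tin3: top tin of the tower, under the lid (open steel tin, 62 mm outside diameter, 33 mm tall: a foot 49 mm across and 5 mm high, then a straight body 28 mm high, wall 3 mm, inner floor 9 mm up). The foot drops loosely 5 mm into the mouth of the tin below: 28 mm pitch. Origin: centre of the foot's underside, z up. About 0.11 kg
- tin2: middle tin of the tower (open steel tin, 62 mm outside diameter, 33 mm tall: a foot 49 mm across and 5 mm high, then a straight body 28 mm high, wall 3 mm, inner floor 9 mm up). The foot drops loosely 5 mm into the mouth of the tin below: 28 mm pitch. Origin: centre of the foot's underside, z up. About 0.11 kg
- tin1: bottom tin of the tower, on the platform (open steel tin, 62 mm outside diameter, 33 mm tall: a foot 49 mm across and 5 mm high, then a straight body 28 mm high, wall 3 mm, inner floor 9 mm up). The foot drops loosely 5 mm into the mouth of the tin below: 28 mm pitch. Origin: centre of the foot's underside, z up. About 0.11 kg
- measure1: small plain aluminium spirit measure (cup) left standing on the counter, 40 mm across the foot, 44 mm across the rim, 50 mm tall, about 0.1 kg; origin at the centre of its underside, z up. Between one and three of these are there; absent ones have no pose.
- measure2: small plain aluminium spirit measure (cup) left standing on the counter, 40 mm across the foot, 44 mm across the rim, 50 mm tall, about 0.1 kg; origin at the centre of its underside, z up. Between one and three of these are there; absent ones have no pose.
- measure3: small plain aluminium spirit measure (cup) left standing on the counter, 40 mm across the foot, 44 mm across the rim, 50 mm tall, about 0.1 kg; origin at the centre of its underside, z up. Between one and three of these are there; absent ones have no pose.
- tray: black draining tray, fixed on the counter, 270 mm (its x) by 250 mm (its y), rim 14 mm high and 5 mm thick, floor 5 mm above the counter; origin at the centre of its underside, z up. It is on the left or the right, the lift on the other side
- soap: green bottle of washing-up soap, 72 mm in diameter, 210 mm tall, standing at the side; not to be disturbed
- mug: white mug, 80 mm in diameter, 90 mm tall, standing at the side; not to be disturbed
There are look-alikes about, which are no part of the job. What is shaped like the measure1 but green or yellow is not meant.

How it is judged (in metres and radians):
On the way, in this order (a step that is already met when the one before it is completed fails the run):
1. the crank has been wound two turns and the platform is right up, with the whole tower still on it (value of joint platform above 0.091 m and horizontal distance between each of tin1, tin2, tin3 and platform_top below 0.03 m), for 0.2 s.
2. the lid stands on the tray (x of lid in the frame of tray between -0.125 and 0.125 m and y of lid in the frame of tray between -0.115 and 0.115 m and z of lid in the frame of tray between -0.002 and 0.01 m and angle between lid's own z axis and vertical below 0.15 rad and linear speed of lid below 0.02 m/s), for 0.2 s.
3. the top tin stands on the tray (x of tin3 in the frame of tray between -0.125 and 0.125 m and y of tin3 in the frame of tray between -0.115 and 0.115 m and z of tin3 in the frame of tray between -0.002 and 0.01 m and angle between tin3's own z axis and vertical below 0.15 rad and linear speed of tin3 below 0.02 m/s), for 0.2 s.
4. the middle tin stands on the tray (x of tin2 in the frame of tray between -0.125 and 0.125 m and y of tin2 in the frame of tray between -0.115 and 0.115 m and z of tin2 in the frame of tray between -0.002 and 0.01 m and angle between tin2's own z axis and vertical below 0.15 rad and linear speed of tin2 below 0.02 m/s), for 0.2 s.
5. the bottom tin stands on the tray (x of tin1 in the frame of tray between -0.125 and 0.125 m and y of tin1 in the frame of tray between -0.115 and 0.115 m and z of tin1 in the frame of tray between -0.002 and 0.01 m and angle between tin1's own z axis and vertical below 0.15 rad and linear speed of tin1 below 0.02 m/s), for 0.2 s.
At the end, for the whole second after the job is handed in: The platform is up (more than 91 mm of its 96 mm travel); the lid, all three tins and every measure present stand upright (within 0.15 rad) and at rest inside the tray's rim, each directly on the tray floor (underside less than 10 mm above the counter), none stacked or nested (all of step 2 and all of step 3 and all of step 4 and all of step 5 and value of joint platform above 0.091 m and x of measure1 in the frame of tray between -0.125 and 0.125 m and y of measure1 in the frame of tray between -0.115 and 0.115 m and z of measure1 in the frame of tray between -0.002 and 0.01 m and angle between each of measure1, measure2, measure3's own z axis and vertical below 0.15 rad and linear speed of each of measure1, measure2, measure3 below 0.02 m/s and x of measure2 in the frame of tray between -0.125 and 0.125 m and y of measure2 in the frame of tray between -0.115 and 0.115 m and z of measure2 in the frame of tray between -0.002 and 0.01 m and x of measure3 in the frame of tray between -0.125 and 0.125 m and y of measure3 in the frame of tray between -0.115 and 0.115 m and z of measure3 in the frame of tray between -0.002 and 0.01 m); the robot touches nothing.
It fails at once if the soap bottle is knocked over or shifted by more than 40 mm (angle between soap's own z axis and vertical above 0.5 rad or distance of soap from where it was at the start of the episode above 0.04 m).
It fails at once if the mug is knocked over or shifted by more than 40 mm (angle between mug's own z axis and vertical above 0.5 rad or distance of mug from where it was at the start of the episode above 0.04 m).
Of measure1, measure2, measure3 only 1 to 3 are there at a start; the rules pass over those that are not, and their reading is None.
At some moment in a run one of measure1, measure2, measure3 may be knocked a few centimetres aside while the robot is not near it.
It also fails if it takes over 210 s, if anything falls off the work surface, if the arm or the gripper's body presses on something with over 40 N, if the wrist force passes 120 N, or if a joint passes its speed limit or range.

## Working session

There is one attempt and no reset: what is moved stays moved. The work goes in short steps, Python scripts to look and compute and a tool call to move; the robot and the scene stay as the last step left them, time stands still between calls to the robot, and variables do not carry over. Pictures are saved under pics/ and viewed, about 12 in all and at most 16, crops included, and the job is handed in when it is done.

Besides the shell and the picture viewer there is one more tool, called after "Emit:" in YAML: its name, and indented under it one key for each argument. move_arm: Moves the arm, as the interface text tells. Its arguments: {"type":"object","properties":{"commands":{"type":"array"},"jaw":{"type":"number"}},"required":["commands"]}

```bash
mkdir -p pics; ls
cat > h.py <<'E'
import numpy as np, cv2
from plant import get_obs, snapshot, calibration, close_job, ctrl
from scipy.spatial.transform import Rotation as R
def toolT():
    o=get_obs(); T=np.eye(4); T[:3,:3]=R.from_euler('xyz',o['orientation'],degrees=True).as_matrix(); T[:3,3]=o['tool_pos']; return T
def snap(name,fn=None):
    T=toolT() if name=='wrist' else None
    p,d=snapshot(name); c=calibration(name)
    c['W']=T@c['tool_from_camera'] if name=='wrist' else c['T']
    if fn: cv2.imwrite('pics/'+fn+'.png',p[:,:,::-1])
    np.savez('last_'+name+'.npz',p=p,d=d,W=c['W'],mtx=c['mtx'],k1=c['k1']); return p,d,c
def cloud(d,c):
    h,w=d.shape; u,v=np.meshgrid(np.arange(w),np.arange(h)); 
    pts=np.stack([u,v],-1).reshape(-1,1,2).astype(float)
    n=cv2.undistortPoints(pts,np.array(c['mtx'],float),np.array([c['k1'],0,0,0],float)).reshape(h,w,2)
    P=np.stack([n[...,0]*d,-n[...,1]*d,-d,np.ones_like(d)],-1)
    return (P@np.array(c['W']).T)[...,:3]
E
python3 - <<'E'
from h import *
print(get_obs()); print(toolT().round(3))
for n in ['scene','side']:
    p,d,c=snap(n,n); print(n,np.array(c['W']).round(3).tolist(),c['k1'],c['mtx'])
print(calibration('wrist'))
E
```

```text
pics
{'clock': 0.0, 'joint_pos': array([ 8.80704329e+01,  2.05918315e+01,  6.32171868e-01, -1.98360853e-02,
       -7.01356610e+01, -1.65066293e+01]), 'qvel': array([ 0.10913752, -0.07034056,  0.16264036, -0.05420728, -0.04447153,
        0.11382725]), 'tau': array([-9.23747939e-04, -5.82714558e+01,  2.93051273e+01,  6.99724853e+00,
        6.86983185e-03, -1.68769852e-04]), 'tool_pos': array([0.21332895, 0.63980833, 0.18920699]), 'orientation': array([   5.43950303,   89.90287191, -103.00344912]), 'force': array([ 0.36521634,  0.45885749, -0.49896615]), 'moment': array([-0.0009998 ,  0.01107703, -0.01733839]), 'opening': 0.08776817496720941}
[[-0.     0.949 -0.316  0.213]
 [-0.002 -0.316 -0.949  0.64 ]
 [-1.     0.     0.002  0.189]
 [ 0.     0.     0.     1.   ]]
scene [[-0.694, -0.456, 0.556, 1.269], [0.719, -0.458, 0.522, 0.659], [0.017, 0.763, 0.646, 0.918], [0.0, 0.0, 0.0, 1.0]] 0.0004814658334476381 [[424.66487927   0.         281.68866533]
 [  0.         424.66487927 205.79937851]
 [  0.           0.           1.        ]]
side [[0.947, 0.251, -0.199, 0.341], [-0.32, 0.725, -0.61, -0.696], [-0.009, 0.641, 0.767, 0.973], [0.0, 0.0, 0.0, 1.0]] -0.004163373360346295 [[393.31802289   0.         279.72733177]
 [  0.         393.31802289 210.70341403]
 [  0.           0.           1.        ]]
{'mtx': array([[336.39101553,   0.        , 280.68380699],
       [  0.        , 336.39101553, 209.23177517],
       [  0.        ,   0.        ,   1.        ]]), 'k1': -0.07982554767826112, 'tool_from_camera': array([[ 1.26593784e-04,  2.72742554e-01, -9.62087045e-01,
        -1.93955038e-01],
       [ 7.90771153e-04,  9.62086725e-01,  2.72742568e-01,
         7.36500766e-02],
       [ 9.99999679e-01, -7.95318196e-04, -9.38827453e-05,
         9.52269520e-04],
       [ 0.00000000e+00,  0.00000000e+00,  0.00000000e+00,
         1.00000000e+00]])}
```

View pics/scene.png

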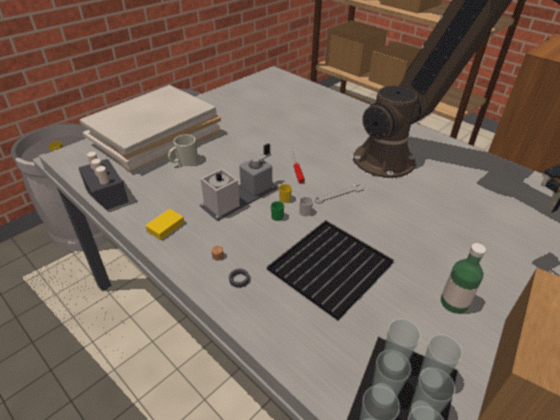

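View pics/side.png

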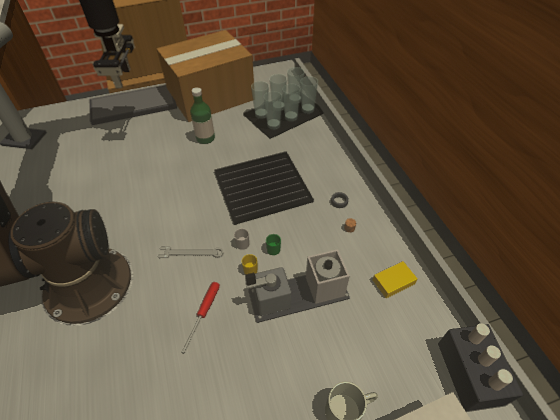

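The scene view shows the lift (housing 256,175; shaft 220,190), the tray (330,265), the mug (185,150) and the soap (463,280). Things that could be taken for a measure: grey cup (scene 306,206; side 242,239), which is the one wanted; green (278,211), yellow (286,193) and the copper-coloured piece (217,253), which are not. I'll check this in one close crop and measure.

```bash
cat > m.py <<'E'
from h import *
L={}
for n in ['scene','side']:
    z=np.load(f'last_{n}.npz'); L[n]=(z['p'],cloud(z['d'],dict(mtx=z['mtx'],k1=z['k1'],W=z['W'])))
def top(n,u,v,r,z0,z1):
    P=L[n][1][max(v-r,0):v+r,u-r:u+r].reshape(-1,3); return P[(P[:,2]>z0)&(P[:,2]<z1)]
E
python3 - <<'E'
from m import *
for n,u,v in [('side',242,239),('scene',306,206)]:
    q=top(n,u,v-4,14,.043,.06); print('measure',n,len(q),q.mean(0).round(4),((q.min(0)+q.max(0))/2).round(4))
for n,pp in dict(side=[(269,263),(327,263),(237,300),(250,278),(203,120),(346,400),(273,244),(250,264),(350,225)],scene=[(259,160),(220,175),(266,149),(463,280),(185,150)]).items():
    for u,v in pp: print(n,u,v,L[n][1][v-1:v+2,u-1:u+2].reshape(-1,3).mean(0).round(3))
# tray: dark pixels
for n,(u0,u1,v0,v1) in dict(side=(205,320,145,228),scene=(262,398,216,318)).items():
    p,P=L[n]; s=p[v0:v1,u0:u1].max(-1)<75; Q=P[v0:v1,u0:u1][s]; Q=Q[(Q[:,2]<.03)]
    print(n,'tray',cv2.minAreaRect(Q[:,:2].astype(np.float32)),Q[:,2].min(),Q[:,2].max())
    Q=Q[Q[:,2]>0.0]
# platform/lift: housing + shaft points
for n in L:
    P=L[n][1].reshape(-1,3)
    for a,b in [(.09,.106),(.108,.122)]:
        s=(P[:,2]>a)&(P[:,2]<b)&(P[:,0]>.5)&(P[:,0]<.85)&(P[:,1]<-.05)&(P[:,1]>-.4); Q=P[s]; 
        if len(Q)>10: print(n,a,len(Q),cv2.minAreaRect(Q[:,:2].astype(np.float32)),Q.mean(0))
a=cv2.resize(L['scene'][0][130:290,190:340],None,fx=4,fy=4,interpolation=2)[:,:,::-1]
b=cv2.resize(L['side'][0][215:335,225:365],None,fx=4.5,fy=4.5,interpolation=2)[:,:,::-1]
cv2.imwrite('pics/c1.png',cv2.resize(np.hstack([a,cv2.resize(b,(int(b.shape[1]*640/b.shape[0]),640))]),(800,380)))
E
```

```text
measure side 71 [ 0.4445 -0.0103  0.0483] [ 0.4436 -0.0109  0.0491]
measure scene 55 [ 0.447  -0.0085  0.0469] [ 0.4468 -0.0083  0.0479]
side 269 263 [ 0.5   -0.101  0.002]
side 327 263 [ 0.616 -0.229  0.133]
side 237 300 [ 0.382 -0.185  0.002]
side 250 278 [ 0.419 -0.221  0.156]
side 203 120 [0.441 0.478 0.109]
side 346 400 [ 0.554 -0.511  0.006]
side 273 244 [ 0.529 -0.05   0.015]
side 250 264 [ 0.445 -0.094  0.014]
side 350 225 [ 0.767 -0.071  0.031]
scene 259 160 [ 0.462 -0.207  0.115]
scene 220 175 [ 0.62  -0.219  0.129]
scene 266 149 [ 0.428 -0.209  0.142]
scene 463 280 [0.477 0.52  0.126]
scene 185 150 [ 0.56  -0.496  0.067]
side tray ((0.5702612400054932, 0.1976562738418579), (0.2731495499610901, 0.2555011212825775), 1.5987110137939453) -0.0028778942824535525 0.020872272569157135
scene tray ((0.5743350982666016, 0.1369158774614334), (0.27227982878685, 0.38101643323898315), 1.331971526145935) -0.0042385121450791985 0.019550314069686547
scene 0.09 328 ((0.58205646276474, -0.2199082374572754), (0.08763095736503601, 0.16854597628116608), 86.15560913085938) [ 0.59583615 -0.21224801  0.09851618]
scene 0.108 312 ((0.6218696236610413, -0.22507214546203613), (0.0911034345626831, 0.08721087872982025), 87.19877624511719) [ 0.62484892 -0.22181735  0.11132332]
side 0.09 406 ((0.5802581310272217, -0.226304829120636), (0.08396153151988983, 0.1626524180173874), 87.10991668701172) [ 0.58193576 -0.23037347  0.0991684 ]
side 0.108 709 ((0.619537353515625, -0.22661317884922028), (0.0867575854063034, 0.08512470871210098), 86.29403686523438) [ 0.61877984 -0.22974525  0.1132019 ]
```

View pics/c1.png

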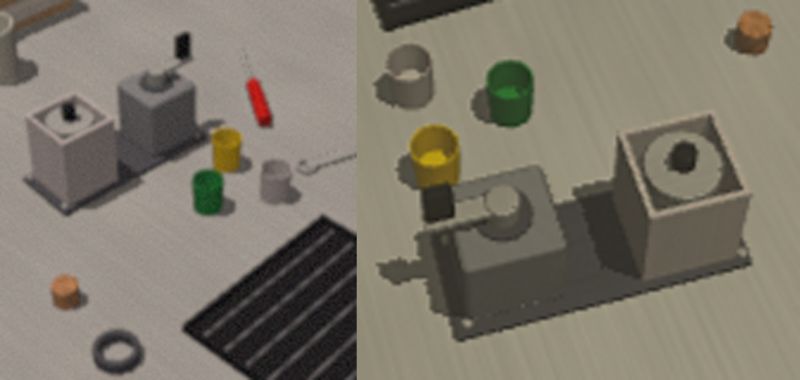

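Picture 3 confirms it: one grey measure at about (0.446,-0.010), and the green and yellow ones are look-alikes. Tray centre is (0.570,0.198), the shaft (0.6195,-0.2266), with lift yaw about -3.8°. The handle is near (0.42,-0.213).

```bash
cat > go.py <<'E'
import sys,json
from h import *
# usage: go.py "x,y,z,zang" ... ; prints rows (calls of 8) from the measured pose; zang '-' = keep (deg, direction of tool z); speed arg v=cm/row
def plan(wps,v=4.9,w=0.145):
    T=toolT(); p=T[:3,3].copy(); a=np.arctan2(T[1,2],T[0,2]); out=[]
    for x,y,z,za in wps:
        q=np.array([x,y,z]); da=0 if za is None else (np.radians(za)-a)
        if za is not None: da=(da+np.pi)%(2*np.pi)-np.pi
        n=int(np.ceil(max(np.linalg.norm(q-p)*100/v,abs(da)/w,1))); s=(q-p)/n*100
        for i in range(n):
            zx=np.array([np.cos(a),np.sin(a),0]); yx=np.array([np.cos(a+np.pi/2),np.sin(a+np.pi/2),0])
            out.append([round(float(t),2) for t in (-s[2],s@yx,s@zx)]+[round(float(-da/n),3)]); a+=da/n
        p=q
    return out
if __name__=='__main__':
    v=4.9; w=[]
    for t in sys.argv[1:]:
        if t.startswith('v='): v=float(t[2:]); continue
        f=t.split(','); w.append((float(f[0]),float(f[1]),float(f[2]),None if f[3]=='-' else float(f[3])))
    r=plan(w,v); o=get_obs(); print(o['clock'],o['tool_pos'].round(4),o['joint_pos'].round(1),o['opening'].round(4))
    for i in range(0,len(r),8): print(json.dumps(r[i:i+8]))
E
python3 go.py 0.213,0.64,0.30,- 0.55,0.2,0.28,-100 0.425,-0.213,0.23,-93.8
```

```text
Traceback (most recent call last):
  File "go.py", line 20, in <module>
    r=plan(w,v); o=get_obs(); print(o['clock'],o['tool_pos'].round(4),o['joint_pos'].round(1),o['opening'].round(4))
                                                                                              ^^^^^^^^^^^^^^^^^^
AttributeError: 'float' object has no attribute 'round'
```

```bash
sed -i "s/o\['opening'\].round(4)/round(o['opening'],4)/" go.py
python3 go.py 0.213,0.64,0.30,- 0.55,0.2,0.28,-100 0.425,-0.213,0.23,-93.8
```

```text
0.1 [0.2134 0.6399 0.1893] [ 88.1  20.6   0.6  -0.  -70.1 -16.5] 0.0876
[[-3.69, -0.01, -0.0, 0.0], [-3.69, -0.01, -0.0, 0.0], [-3.69, -0.01, -0.0, 0.0], [0.17, 3.82, 2.59, -0.012], [0.17, 3.79, 2.64, -0.012], [0.17, 3.76, 2.68, -0.012], [0.17, 3.73, 2.73, -0.012], [0.17, 3.69, 2.77, -0.012]]
[[0.17, 3.66, 2.82, -0.012], [0.17, 3.62, 2.86, -0.012], [0.17, 3.59, 2.91, -0.012], [0.17, 3.55, 2.95, -0.012], [0.17, 3.52, 3.0, -0.012], [0.17, 3.48, 3.04, -0.012], [0.17, 3.44, 3.08, -0.012], [0.56, -0.57, 4.76, -0.012]]
[[0.56, -0.63, 4.75, -0.012], [0.56, -0.69, 4.75, -0.012], [0.56, -0.74, 4.74, -0.012], [0.56, -0.8, 4.73, -0.012], [0.56, -0.86, 4.72, -0.012], [0.56, -0.91, 4.71, -0.012], [0.56, -0.97, 4.7, -0.012], [0.56, -1.03, 4.68, -0.012]]
```

Emit:
move_arm:
  commands:
    - [[-3.7, 0, 0, 0], [-3.7, 0, 0, 0], [-3.7, 0, 0, 0], [0.17, 3.8, 2.6, -0.012], [0.17, 3.8, 2.6, -0.012], [0.17, 3.8, 2.7, -0.012], [0.17, 3.7, 2.7, -0.012], [0.17, 3.7, 2.8, -0.012]]
  jaw: 8.7

```text
clock: 0.9
tool_pos: [0.3545, 0.4553, 0.2923]
orientation: [-25.4, 90.0, -130.3]
force: [1.1, -0.2, 0.6]
opening: 0.0872
```

Emit:
move_arm:
  commands:
    - [[0.17, 3.7, 2.8, -0.012], [0.17, 3.6, 2.9, -0.012], [0.17, 3.6, 2.9, -0.012], [0.17, 3.6, 3.0, -0.012], [0.17, 3.5, 3.0, -0.012], [0.17, 3.5, 3.0, -0.012], [0.17, 3.4, 3.1, -0.012], [0.56, -0.6, 4.8, -0.012]]

```text
clock: 1.7
tool_pos: [0.5387, 0.152, 0.273]
orientation: [-32.8, 89.8, -132.3]
force: [-0.4, -0.7, -0.2]
opening: 0.0868
```

Emit:
move_arm:
  commands:
    - [[0.56, -0.6, 4.7, -0.012], [0.56, -0.7, 4.7, -0.012], [0.56, -0.7, 4.7, -0.012], [0.56, -0.8, 4.7, -0.012], [0.56, -0.9, 4.7, -0.012], [0.56, -0.9, 4.7, -0.012], [0.56, -1.0, 4.7, -0.012], [0.56, -1.0, 4.7, -0.012]]

```text
clock: 2.5
tool_pos: [0.4228, -0.2134, 0.2303]
orientation: [105.1, 90.0, 11.2]
force: [1.8, 0.3, -0.2]
opening: 0.0873
```

Run:
```python
from h import *
p,d,c=snap('wrist','w1'); P=cloud(d,c)
print(get_obs()['tool_pos'],get_obs()['joint_pos'],toolT().round(3)[:3,:3].tolist())
s=(P[...,2]>.135)&(P[...,2]<.17)&(p.max(-1)<110)&(P[...,1]<-.1)&(P[...,1]>-.35)&(P[...,0]>.3)&(P[...,0]<.5)
Q=P[s]; print(len(Q),Q.mean(0),cv2.minAreaRect(Q[Q[:,2]>.15][:,:2].astype(np.float32)))
for a,b in [(.09,.105),(.109,.12)]:
    s=(P[...,2]>a)&(P[...,2]<b)&(P[...,1]>-.35)&(P[...,1]<-.12); Q=P[s]; print(a,len(Q),cv2.minAreaRect(Q[:,:2].astype(np.float32)))
```

```text
[ 0.42014648 -0.21802284  0.22907914] [-3.47888211e+00 -2.43043996e-01 -2.00414719e+01  4.79106046e-02
 -7.03532393e+01  8.93826930e+01] [[-0.003, 0.997, -0.071], [-0.001, -0.071, -0.997], [-1.0, -0.003, 0.001]]
467 [ 0.42393216 -0.21559003  0.15676634] ((0.42195117473602295, -0.2154139131307602), (0.011702562682330608, 0.022996921092271805), 86.29387664794922)
0.09 6548 ((0.5130628347396851, -0.22170543670654297), (0.08365128934383392, 0.1687106192111969), 87.02381134033203)
0.109 993 ((0.5003395080566406, -0.22018413245677948), (0.08402890712022781, 0.1831711083650589), 86.48119354248047)
```

View pics/w1.png

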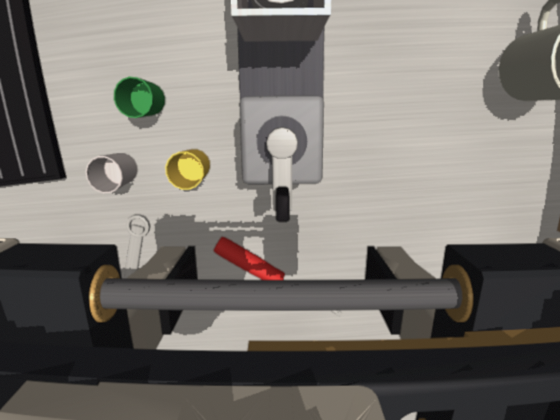

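Wrist view: handle at (283,205), axis boss at (283,143), shaft at the top (281,8). The handle is at (0.422,-0.215), yaw -3.7°, as expected.

Emit:
move_arm:
  commands:
    - [[2.5, 0.2, -0.26, -0.005], [3, 0, 0, 0], [3, 0, 0, 0], [0.9, 0, 0, 0], [0, 0, 0, 0], [0, 0, 0, 0]]
  jaw: 5

```text
clock: 3.15
tool_pos: [0.427, -0.2096, 0.1375]
orientation: [65.3, 89.9, -28.4]
force: [-0.0, 0.7, -0.1]
opening: 0.051
```

Emit:
move_arm:
  commands:
    - [[0, 0, 0, 0], [0, 0, 0, 0], [0, 0, 0, 0], [0, 0, 0, 0], [0, 0, 0, 0], [0, 0, 0, 0], [0, 0, 0, 0]]
  jaw: 0.4

```text
clock: 3.85
tool_pos: [0.4262, -0.2094, 0.1364]
orientation: [-51.0, 90.0, -144.7]
force: [0.2, 0.3, 0.0]
opening: 0.0052
```

Run:
```python
from h import *
o=get_obs(); print(o['tool_pos'],o['opening'],o['joint_pos'],toolT().round(3)[:3,:3].tolist(),o['force'])
p,d,c=snap('wrist','w2')
q,_,_=snap('side'); 
b=cv2.resize(q[190:340,190:365],(466,400),interpolation=2)
cv2.imwrite('pics/w2.png',np.hstack([cv2.resize(p,(334,250)),b[:250,:]])[:,:,::-1] if 0 else np.hstack([cv2.copyMakeBorder(cv2.resize(p,(334,250)),0,150,0,0,0),b])[:,:,::-1])
o=get_obs(); print(o['tool_pos'],o['opening'])
```

```text
[ 0.42616067 -0.20943558  0.13636303] 0.005200462154789047 [-2.34528183e+00  4.07573225e+00 -2.82766996e+01  3.44162745e-03
 -5.76513394e+01  8.86334573e+01] [[-0.0, 0.998, -0.065], [-0.0, -0.065, -0.998], [-1.0, -0.0, 0.0]] [0.23425527 0.32124743 0.03198793]
[ 0.42615977 -0.20942529  0.13632743] 0.004279080940135841
```

View pics/w2.png

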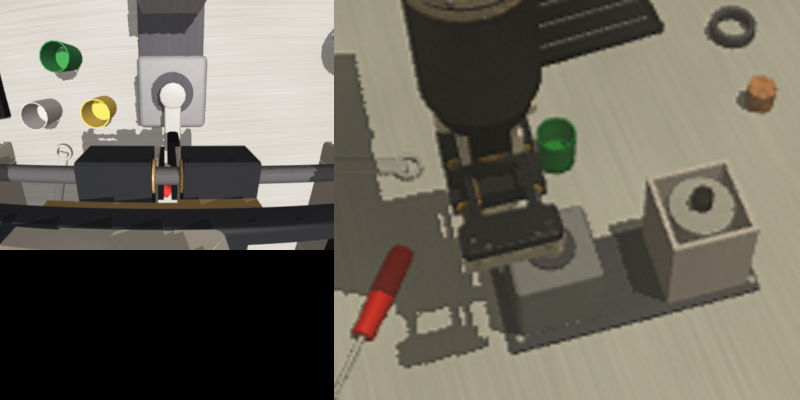

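Run:
```python
from h import *
z=np.load('last_wrist.npz'); p=z['p']; P=cloud(z['d'],dict(mtx=z['mtx'],k1=z['k1'],W=z['W']))
cv2.imwrite('pics/w2c.png',cv2.resize(p[130:340,200:360],(600,788)[:2] if 0 else (450,590),interpolation=2)[:,:,::-1])
s=(P[...,2]>.12)&(P[...,2]<.2)&(p.max(-1)<110)
for r in range(200,345,6): print(r,[tuple((P[r,cc]*1000).round().astype(int)) for cc in (270,276,282,288,294)])
```

```text
200 [(np.int64(441), np.int64(-204), np.int64(99)), (np.int64(446), np.int64(-209), np.int64(121)), (np.int64(446), np.int64(-213), np.int64(122)), (np.int64(446), np.int64(-216), np.int64(121)), (np.int64(446), np.int64(-220), np.int64(122))]
206 [(np.int64(437), np.int64(-204), np.int64(101)), (np.int64(442), np.int64(-208), np.int64(121)), (np.int64(442), np.int64(-212), np.int64(121)), (np.int64(442), np.int64(-216), np.int64(121)), (np.int64(442), np.int64(-220), np.int64(121))]
212 [(np.int64(432), np.int64(-203), np.int64(97)), (np.int64(439), np.int64(-208), np.int64(122)), (np.int64(438), np.int64(-212), np.int64(122)), (np.int64(438), np.int64(-216), np.int64(121)), (np.int64(438), np.int64(-220), np.int64(121))]
218 [(np.int64(397), np.int64(-198), np.int64(-1)), (np.int64(435), np.int64(-208), np.int64(121)), (np.int64(434), np.int64(-212), np.int64(121)), (np.int64(434), np.int64(-216), np.int64(121)), (np.int64(434), np.int64(-220), np.int64(121))]
224 [(np.int64(391), np.int64(-197), np.int64(-1)), (np.int64(430), np.int64(-208), np.int64(121)), (np.int64(433), np.int6
[... 4290 characters left out ...]
.int64(-206), np.int64(219)), (np.int64(259), np.int64(-194), np.int64(-1)), (np.int64(259), np.int64(-201), np.int64(0)), (np.int64(418), np.int64(-213), np.int64(218)), (np.int64(418), np.int64(-215), np.int64(218))]
338 [(np.int64(252), np.int64(-187), np.int64(0)), (np.int64(251), np.int64(-194), np.int64(0)), (np.int64(250), np.int64(-201), np.int64(-1)), (np.int64(250), np.int64(-208), np.int64(0)), (np.int64(249), np.int64(-215), np.int64(-2))]
344 [(np.int64(449), np.int64(-209), np.int64(265)), (np.int64(449), np.int64(-211), np.int64(265)), (np.int64(449), np.int64(-212), np.int64(265)), (np.int64(448), np.int64(-214), np.int64(265)), (np.int64(448), np.int64(-215), np.int64(265))]
```

View pics/w2c.png

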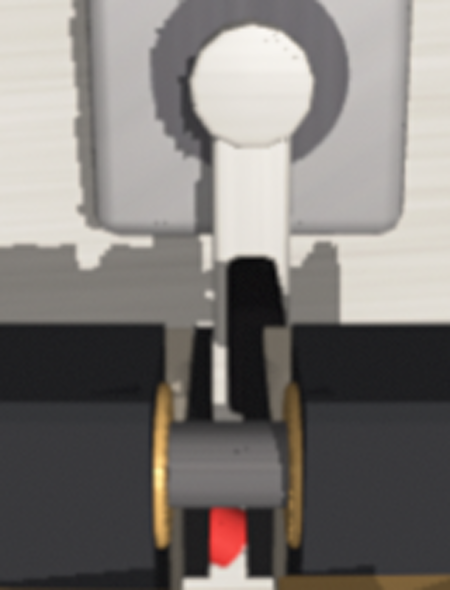

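Emit:
move_arm:
  commands:
    - [[0, -0.1, 0.5, 0], [0, 0, 0, 0], [0, 0, 0, 0], [0, 0, 0, 0], [0, 0, 0, 0], [0, 0, 0, 0]]
  jaw: 5

```text
clock: 4.55
tool_pos: [0.4249, -0.2143, 0.1364]
orientation: [78.9, 90.0, -14.8]
force: [0.5, 0.7, 0.5]
opening: 0.046
```

Run:
```python
from h import *
print(ctrl.grip_point_offset,[a for a in dir(ctrl) if a[0]!='_'])
print(get_obs()['tool_pos'],get_obs()['opening'])
q,d,c=snap('side'); P=cloud(d,c)
# lowest points of gripper near handle
for n in ['side','scene']:
    p,d,c=snap(n); P=cloud(d,c)
    s=(abs(P[...,0]-.426)<.02)&(abs(P[...,1]+.214)<.09)&(P[...,2]>.11)&(P[...,2]<.26); Q=P[s]
    for z in np.arange(.11,.26,.01):
        q=Q[(Q[:,2]>=z)&(Q[:,2]<z+.01)]
        if len(q): print(n,round(z,2),len(q),q.min(0).round(3)[:2],q.max(0).round(3)[:2])
```

```text
0.0188 ['PlanningError', 'grip_point_offset']
[ 0.42488088 -0.21432506  0.13639709] 0.046021214614028694
side 0.18 16 [ 0.414 -0.192] [ 0.436 -0.183]
side 0.19 22 [ 0.414 -0.193] [ 0.436 -0.184]
side 0.2 4 [ 0.424 -0.191] [ 0.433 -0.19 ]
side 0.24 36 [ 0.406 -0.304] [ 0.445 -0.3  ]
side 0.25 8 [ 0.411 -0.304] [ 0.432 -0.302]
scene 0.11 20 [ 0.41  -0.221] [ 0.445 -0.202]
scene 0.12 26 [ 0.411 -0.22 ] [ 0.445 -0.201]
scene 0.13 17 [ 0.415 -0.22 ] [ 0.436 -0.206]
scene 0.14 15 [ 0.416 -0.219] [ 0.438 -0.205]
scene 0.15 23 [ 0.415 -0.219] [ 0.436 -0.205]
scene 0.16 3 [ 0.417 -0.21 ] [ 0.427 -0.205]
scene 0.17 27 [ 0.418 -0.253] [ 0.439 -0.171]
scene 0.18 40 [ 0.416 -0.251] [ 0.442 -0.171]
scene 0.19 38 [ 0.416 -0.253] [ 0.443 -0.17 ]
scene 0.2 31 [ 0.422 -0.253] [ 0.441 -0.17 ]
scene 0.21 34 [ 0.421 -0.263] [ 0.442 -0.169]
scene 0.22 19 [ 0.411 -0.258] [ 0.442 -0.167]
scene 0.23 17 [ 0.409 -0.295] [ 0.443 -0.125]
scene 0.24 28 [ 0.406 -0.297] [ 0.445 -0.124]
scene 0.25 28 [ 0.407 -0.297] [ 0.445 -0.124]
```

The reported TCP lies about 36 mm beyond the real fingertips. Two cameras agree on tip z of about 0.172 while the state says 0.136. I'll allow for it by going 36 mm lower than nominal.

Emit:
move_arm:
  commands:
    - [[1.2, -0.3, 0, 0], [1.2, 0, 0, 0], [1.3, 0, 0, 0], [0, 0, 0, 0], [0, 0, 0, 0], [0, 0, 0, 0]]

```text
clock: 5.3
tool_pos: [0.4223, -0.2143, 0.0998]
orientation: [68.6, 90.0, -25.1]
force: [-0.2, 0.2, -0.7]
opening: 0.05
```

Emit:
move_arm:
  commands:
    - [[0, 0, 0, 0], [0, 0, 0, 0], [0, 0, 0, 0], [0, 0, 0, 0], [0, 0, 0, 0], [0, 0, 0, 0], [0, 0, 0, 0]]
  jaw: 0.4

```text
clock: 6.0
tool_pos: [0.4218, -0.2143, 0.0994]
orientation: [-20.7, 90.0, -114.5]
force: [-1.4, -1.7, 0.8]
opening: 0.0119
```

Gripped at 11.9 mm. Now winding.

Emit:
move_arm:
  commands:
    - [[0, 0.05, -0.7, 0.14], [0, 0.05, -0.7, 0.14], [0, 0.05, -0.7, 0.14], [0, 0.05, -0.7, 0.14]]

```text
clock: 6.4
tool_pos: [0.4312, -0.1883, 0.0994]
orientation: [19.5, 90.0, -106.6]
force: [0.2, -5.9, -3.5]
opening: 0.0119
```

```bash
cat > st.py <<'E'
from h import *
o=get_obs(); T=toolT(); h=np.arctan2(T[1,2],T[0,2]); ax=np.array([.4719,-.2175]); v=T[:2,3]-ax
print(round(o['clock'],2),o['tool_pos'].round(4),'zang',np.degrees(h).round(1),'r',np.hypot(*v).round(4),'hdir',np.degrees(np.arctan2(v[1],v[0])).round(1),'j',o['joint_pos'].round(1),'F',o['force'].round(1),'M',o['moment'].round(2),round(o['opening'],4))
E
python3 st.py
```

```text
6.4 [ 0.4312 -0.1883  0.0994] zang -126.1 r 0.0501 hdir 144.3 j [  0.5   6.  -31.7   0.1 -52.3  53.3] F [ 0.2 -5.9 -3.5] M [-2.06 -0.38  0.08] 0.0119
```

Emit:
move_arm:
  commands:
    - [[0, 0.05, -0.7, 0.14], [0, 0.05, -0.7, 0.14], [0, 0.05, -0.7, 0.14], [0, 0.05, -0.7, 0.14], [0, 0.05, -0.7, 0.14], [0, 0.05, -0.7, 0.14], [0, 0.05, -0.7, 0.14], [0, 0.05, -0.7, 0.14]]

```text
clock: 7.2
tool_pos: [0.4802, -0.1685, 0.0994]
orientation: [37.9, 89.9, -152.4]
force: [-2.7, -4.2, 2.9]
opening: 0.0119
```

```bash
python3 st.py
```

```text
7.2 [ 0.4802 -0.1685  0.0994] zang 169.7 r 0.0497 hdir 80.4 j [  2.8   9.7 -27.2   0.  -53.2 -13.1] F [-2.7 -4.2  2.9] M [-1.53  0.84  0.21] 0.0119
```

Emit:
move_arm:
  commands:
    - [[0, 0.05, -0.7, 0.14], [0, 0.05, -0.7, 0.14], [0, 0.05, -0.7, 0.14], [0, 0.05, -0.7, 0.14], [0, 0.05, -0.7, 0.14], [0, 0.05, -0.7, 0.14], [0, 0.05, -0.7, 0.14], [0, 0.05, -0.7, 0.14]]

```text
clock: 8.0
tool_pos: [0.5195, -0.204, 0.0994]
orientation: [74.1, 89.9, 179.7]
force: [-3.6, 1.2, 3.9]
opening: 0.0118
```

Emit:
move_arm:
  commands:
    - [[0, 0.05, -0.7, 0.14], [0, 0.05, -0.7, 0.14], [0, 0.05, -0.7, 0.14], [0, 0.05, -0.7, 0.14], [0, 0.05, -0.7, 0.14], [0, 0.05, -0.7, 0.14], [0, 0.05, -0.7, 0.14], [0, 0.05, -0.7, 0.14]]

```text
clock: 8.8
tool_pos: [0.5048, -0.2549, 0.0994]
orientation: [107.2, 90.0, 148.6]
force: [-1.5, 2.4, 3.5]
opening: 0.0121
```

```bash
python3 st.py
```

```text
8.8 [ 0.5048 -0.2549  0.0994] zang 41.4 r 0.0498 hdir -48.6 j [  -7.    14.7  -20.4   -0.   -54.9 -131.6] F [-1.5  2.4  3.5] M [1.09 0.65 0.28] 0.0121
```

Emit:
move_arm:
  commands:
    - [[0, 0.05, -0.7, 0.14], [0, 0.05, -0.7, 0.14], [0, 0.05, -0.7, 0.14], [0, 0.05, -0.7, 0.14], [0, 0, 0, 0], [0, 0, 0, 0]]

```text
clock: 9.4
tool_pos: [0.48, -0.2668, 0.0994]
orientation: [149.0, 90.0, 158.8]
force: [-1.5, 1.3, 3.5]
opening: 0.0119
```

```bash
python3 st.py
python3 - <<'E'
from h import *
p,d,c=snap('scene'); P=cloud(d,c)
s=(np.hypot(P[...,0]-.472,P[...,1]+.2175)<.02)&(P[...,2]<.16); print(P[s][:,2].max())
E
```

```text
9.4 [ 0.48   -0.2668  0.0994] zang 9.8 r 0.05 hdir -80.6 j [  -8.6   13.3  -22.4   -0.   -54.3 -161.5] F [-1.5  1.3  3.5] M [ 0.37  0.61 -0.03] 0.0119
0.12517365104511424
```

Emit:
move_arm:
  commands:
    - [[0, 0, 0, 0], [0, 0, 0, 0], [0, 0, 0, 0], [0, 0, 0, 0], [0, 0, 0, 0], [0, 0, 0, 0], [-0.7, 0, 0, 0], [-0.7, 0, 0, 0]]
  jaw: 8.7

```text
clock: 10.25
tool_pos: [0.4802, -0.267, 0.1139]
orientation: [178.7, 90.0, -171.7]
force: [-0.1, -0.4, 0.9]
opening: 0.0702
```

```bash
python3 st.py
```

```text
10.25 [ 0.4802 -0.267   0.1139] zang 9.6 r 0.0502 hdir -80.5 j [  -8.6   12.5  -21.4    0.   -56.2 -161.8] F [-0.1 -0.4  0.9] M [-0.05 -0.15 -0.01] 0.0702
```

Emit:
move_arm:
  commands:
    - [[0, 0, 0, -0.143], [0, 0, 0, -0.143], [0, 0, 0, -0.143], [0, 0, 0, -0.143], [0, 0, 0, -0.143], [0, 0, 0, -0.143], [0, 0, 0, -0.143], [0, 0, 0, -0.143]]

```text
clock: 11.05
tool_pos: [0.4805, -0.2671, 0.1142]
orientation: [-92.7, 90.0, -17.2]
force: [0.3, -0.2, 0.6]
opening: 0.0869
```

Emit:
move_arm:
  commands:
    - [[0, 0, 0, -0.143], [0, 0, 0, -0.143], [0, 0, 0, -0.143], [0, 0, 0, -0.143], [0, 0, 0, -0.143], [0, 0, 0, -0.143], [0, 0, 0, -0.143], [0, 0, 0, -0.143]]

```text
clock: 11.85
tool_pos: [0.4806, -0.2671, 0.1142]
orientation: [-157.0, 89.9, -16.0]
force: [0.0, 0.8, 0.3]
opening: 0.0869
```

Emit:
move_arm:
  commands:
    - [[0, 0, 0, -0.143], [0, 0, 0, -0.143], [0, 0, 0, -0.143], [0, 0, 0, -0.143], [0, 0, 0, -0.143], [0.7, 0, 0, -0.14], [0.7, 0, 0, 0], [0, 0, 0, 0]]
  jaw: 4

```text
clock: 12.65
tool_pos: [0.4797, -0.2667, 0.0988]
orientation: [-30.4, 89.9, 159.0]
force: [-0.3, 0.0, 0.0]
opening: 0.0404
```

```bash
python3 st.py
```

```text
12.65 [ 0.4797 -0.2667  0.0988] zang -170.6 r 0.0498 hdir -81.1 j [ -8.6  13.3 -22.4  -0.  -54.3  18.1] F [-0.3  0.   0. ] M [ 0.1   0.   -0.08] 0.0404
```

Emit:
move_arm:
  commands:
    - [[0, 0, 0, 0], [0, 0, 0, 0], [0, 0, 0, 0], [0, 0, 0, 0], [0, 0, 0, 0], [0, 0, 0, 0]]
  jaw: 0.4

```text
clock: 13.25
tool_pos: [0.4802, -0.267, 0.0995]
orientation: [107.7, 90.0, -62.6]
force: [0.1, -0.5, 1.0]
opening: 0.0116
```

Emit:
move_arm:
  commands:
    - [[0, -0.05, 0.7, 0.14], [0, -0.05, 0.7, 0.14], [0, -0.05, 0.7, 0.14], [0, -0.05, 0.7, 0.14], [0, -0.05, 0.7, 0.14], [0, -0.05, 0.7, 0.14], [0, -0.05, 0.7, 0.14], [0, -0.05, 0.7, 0.14]]

```text
clock: 14.05
tool_pos: [0.4308, -0.2468, 0.0995]
orientation: [168.5, 90.0, -66.3]
force: [0.3, -0.5, -0.2]
opening: 0.0118
```

```bash
python3 st.py
```

```text
14.05 [ 0.4308 -0.2468  0.0995] zang 125.2 r 0.0505 hdir -144.5 j [ -7.1   8.4 -28.7   0.  -52.8 -47.8] F [ 0.3 -0.5 -0.2] M [-0.32 -0.36  0.2 ] 0.0118
```

Emit:
move_arm:
  commands:
    - [[0, -0.05, 0.7, 0.14], [0, -0.05, 0.7, 0.14], [0, -0.05, 0.7, 0.14], [0, -0.05, 0.7, 0.14], [0, -0.05, 0.7, 0.14], [0, -0.05, 0.7, 0.14], [0, -0.05, 0.7, 0.14], [0, -0.05, 0.7, 0.14]]

```text
clock: 14.85
tool_pos: [0.4277, -0.1935, 0.0995]
orientation: [-164.2, 90.0, -103.2]
force: [0.4, -4.5, -0.4]
opening: 0.0119
```

Emit:
move_arm:
  commands:
    - [[0, -0.05, 0.7, 0.14], [0, -0.05, 0.7, 0.14], [0, -0.05, 0.7, 0.14], [0, -0.05, 0.7, 0.14], [0, -0.05, 0.7, 0.14], [0, -0.05, 0.7, 0.14], [0, 0, 0, 0], [0, 0, 0, 0]]

```text
clock: 15.65
tool_pos: [0.4602, -0.1688, 0.0995]
orientation: [-139.5, 90.0, -126.1]
force: [-2.6, -2.0, 3.3]
opening: 0.0118
```

```bash
python3 st.py
python3 - <<'E'
from h import *
p,d,c=snap('scene'); P=cloud(d,c)
s=(np.hypot(P[...,0]-.6216,P[...,1]+.227)<.03); print('tower top',np.percentile(P[s][:,2],[50,90,99]))
E
```

```text
15.65 [ 0.4602 -0.1688  0.0995] zang 13.4 r 0.05 hdir 103.5 j [   2.9    7.9  -29.4    0.   -52.7 -169.5] F [-2.6 -2.   3.3] M [-0.78  0.44 -0.22] 0.0118
tower top [0.16736582 0.18520766 0.189049  ]
```

Emit:
move_arm:
  commands:
    - [[0, 0, 0, 0], [0, 0, 0, 0], [0, 0, 0, 0], [0, 0, 0, 0], [0, 0, 0, 0], [0, 0, 0, 0], [-0.7, 0, 0, -0.05], [-0.7, 0, 0, -0.09]]
  jaw: 8.7

```text
clock: 16.5
tool_pos: [0.4603, -0.1686, 0.1133]
orientation: [157.3, 90.0, 178.6]
force: [-0.1, -0.1, 0.1]
opening: 0.0701
```

Emit:
move_arm:
  commands:
    - [[0, 0, 0, -0.143], [0, 0, 0, -0.143], [0, 0, 0, -0.143], [0, 0, 0, -0.143], [0, 0, 0, -0.143], [0, 0, 0, -0.143], [0, 0, 0, -0.143], [0, 0, 0, -0.143]]

```text
clock: 17.3
tool_pos: [0.4604, -0.1686, 0.1133]
orientation: [6.3, 90.0, 93.5]
force: [-0.1, 0.6, 0.9]
opening: 0.0871
```

Emit:
move_arm:
  commands:
    - [[0, 0, 0, -0.143], [0, 0, 0, -0.143], [0, 0, 0, -0.143], [0, 0, 0, -0.143], [0, 0, 0, -0.143], [0, 0, 0, -0.143], [0, 0, 0, -0.143], [0, 0, 0, -0.143]]

```text
clock: 18.1
tool_pos: [0.4604, -0.1686, 0.1133]
orientation: [31.8, 90.0, -175.5]
force: [0.5, -0.6, -0.4]
opening: 0.0869
```

Emit:
move_arm:
  commands:
    - [[0, 0, 0, -0.143], [0, 0, 0, -0.143], [0, 0, 0, -0.143], [0, 0, 0, -0.143], [0, 0, 0, -0.143], [0.7, 0, 0, 0], [0.7, 0, 0, 0], [0, 0, 0, 0]]
  jaw: 4

```text
clock: 18.9
tool_pos: [0.4594, -0.1685, 0.0979]
orientation: [-19.6, 89.9, 173.5]
force: [0.6, 0.0, -0.1]
opening: 0.04
```

Emit:
move_arm:
  commands:
    - [[0, 0, 0, 0], [0, 0, 0, 0], [0, 0, 0, 0], [0, 0, 0, 0], [0, 0, 0, 0], [0, 0, 0, 0]]
  jaw: 0.4

```text
clock: 19.5
tool_pos: [0.4603, -0.1687, 0.0995]
orientation: [-10.7, 90.0, -177.4]
force: [-2.1, 0.5, 3.1]
opening: 0.0117
```

```bash
python3 st.py
```

```text
19.5 [ 0.4603 -0.1687  0.0995] zang -166.7 r 0.0502 hdir 103.4 j [  2.9   7.9 -29.4  -0.  -52.7  10.4] F [-2.1  0.5  3.1] M [ 0.06  0.51 -0.15] 0.0117
```

Emit:
move_arm:
  commands:
    - [[0, 0, 0, 0], [0, 0, 0, 0], [-0.7, 0, 0, 0], [0, 0, 0, 0]]
  jaw: 3

```text
clock: 19.9
tool_pos: [0.4613, -0.1687, 0.1074]
orientation: [157.2, 89.9, -9.5]
force: [0.5, 0.1, 0.7]
opening: 0.0294
```

Emit:
move_arm:
  commands:
    - [[0, 0, 0, 0], [0, 0, 0, 0], [0, 0, 0, 0], [0, 0.05, -0.7, 0.14], [0, 0.05, -0.7, 0.14], [0, 0.05, -0.7, 0.14], [0, 0.05, -0.7, 0.14], [0, 0.05, -0.7, 0.14]]
  jaw: 0.4

```text
clock: 20.7
tool_pos: [0.4942, -0.1727, 0.1062]
orientation: [29.7, 89.9, -177.4]
force: [-2.0, -0.0, 2.1]
opening: 0.0116
```

```bash
python3 st.py
```

```text
20.7 [ 0.4942 -0.1727  0.1062] zang 152.9 r 0.05 hdir 63.5 j [  2.2  10.6 -25.    0.  -54.5 -29.3] F [-2.  -0.   2.1] M [-0.08  0.87  0.2 ] 0.0116
```

Emit:
move_arm:
  commands:
    - [[0, 0.05, -0.7, 0.14], [0, 0.05, -0.7, 0.14], [0, 0.05, -0.7, 0.14], [0, 0.05, -0.7, 0.14], [0, 0.05, -0.7, 0.14], [0, 0.05, -0.7, 0.14], [0, 0.05, -0.7, 0.14], [0, 0.05, -0.7, 0.14]]

```text
clock: 21.5
tool_pos: [0.5219, -0.2185, 0.1063]
orientation: [79.8, 90.0, 168.5]
force: [-2.5, 1.4, 2.6]
opening: 0.0123
```

```bash
python3 st.py
```

```text
21.5 [ 0.5219 -0.2185  0.1063] zang 88.7 r 0.05 hdir -1.1 j [ -2.9  14.4 -19.9  -0.  -55.8 -88.4] F [-2.5  1.4  2.6] M [0.61 0.5  0.21] 0.0123
```

Emit:
move_arm:
  commands:
    - [[0, 0.05, -0.7, 0.14], [0, 0.05, -0.7, 0.14], [0, 0.05, -0.7, 0.14], [0, 0.05, -0.7, 0.14], [0, 0.05, -0.7, 0.14], [0, 0.05, -0.7, 0.14], [0, 0.05, -0.7, 0.14], [0, 0.05, -0.7, 0.14]]

```text
clock: 22.3
tool_pos: [0.4929, -0.2633, 0.1063]
orientation: [-113.3, 90.0, -88.8]
force: [0.4, 0.6, 0.8]
opening: 0.0119
```

```bash
python3 st.py
```

```text
22.3 [ 0.4929 -0.2633  0.1063] zang 24.5 r 0.0504 hdir -65.4 j [  -8.    13.7  -20.8    0.   -55.5 -147.4] F [0.4 0.6 0.8] M [ 0.41 -0.08  0.24] 0.0119
```

Emit:
move_arm:
  commands:
    - [[0, 0.05, -0.7, 0.14], [0, 0.05, -0.7, 0.14], [0, 0, 0, 0], [0, 0, 0, 0]]

```text
clock: 22.7
tool_pos: [0.4793, -0.2673, 0.1063]
orientation: [-164.0, 90.0, -154.9]
force: [-0.5, -3.5, 0.2]
opening: 0.0117
```

Emit:
move_arm:
  commands:
    - [[0, 0, 0, 0], [0, 0, 0, 0], [0, 0, 0, 0], [0, 0, 0, 0], [0, 0, 0, 0], [0, 0, 0, 0], [0, 0, 0, 0], [-0.7, 0, 0, 0]]
  jaw: 8.7

```text
clock: 23.5
tool_pos: [0.4788, -0.2668, 0.1128]
orientation: [154.2, 89.9, 163.0]
force: [-0.0, 1.2, -0.6]
opening: 0.0703
```

```bash
python3 st.py
```

```text
23.5 [ 0.4788 -0.2668  0.1128] zang 8.8 r 0.0498 hdir -82.0 j [  -8.7   12.5  -21.5   -0.   -56.1 -162.5] F [-0.   1.2 -0.6] M [-0.08 -0.13 -0.  ] 0.0703
```

Emit:
move_arm:
  commands:
    - [[0, 0, 0, -0.143], [0, 0, 0, -0.143], [0, 0, 0, -0.143], [0, 0, 0, -0.143], [0, 0, 0, -0.143], [0, 0, 0, -0.143], [0, 0, 0, -0.143], [0, 0, 0, -0.143]]

```text
clock: 24.3
tool_pos: [0.4797, -0.2671, 0.114]
orientation: [-96.5, 90.0, -21.8]
force: [0.5, -0.5, -0.1]
opening: 0.0869
```

Emit:
move_arm:
  commands:
    - [[0, 0, 0, -0.143], [0, 0, 0, -0.143], [0, 0, 0, -0.143], [0, 0, 0, -0.143], [0, 0, 0, -0.143], [0, 0, 0, -0.143], [0, 0, 0, -0.143], [0, 0, 0, -0.143]]

```text
clock: 25.1
tool_pos: [0.4797, -0.2671, 0.114]
orientation: [-160.9, 90.0, -20.7]
force: [-0.6, -0.6, -0.7]
opening: 0.0868
```

Emit:
move_arm:
  commands:
    - [[0, 0, 0, -0.143], [0, 0, 0, -0.143], [0, 0, 0, -0.143], [0, 0, 0, -0.143], [0, 0, 0, -0.143], [0.5, 0, 0, -0.14], [0.5, 0, 0, 0], [0, 0, 0, 0]]
  jaw: 4

```text
clock: 25.9
tool_pos: [0.4791, -0.2669, 0.1029]
orientation: [-25.1, 89.9, 163.5]
force: [0.3, 0.5, 0.8]
opening: 0.0403
```

Emit:
move_arm:
  commands:
    - [[0, 0, 0, 0], [0, 0, 0, 0], [0, 0, 0, 0], [0, 0, 0, 0], [0, 0, 0, 0], [0, 0, 0, 0]]
  jaw: 0.4

```text
clock: 26.5
tool_pos: [0.4795, -0.2671, 0.1035]
orientation: [63.4, 90.0, -107.7]
force: [-0.2, -0.9, 1.0]
opening: 0.0115
```

Emit:
move_arm:
  commands:
    - [[0, -0.05, 0.7, 0.14], [0, -0.05, 0.7, 0.14], [0, -0.05, 0.7, 0.14], [0, -0.05, 0.7, 0.14], [0, -0.05, 0.7, 0.14], [0, -0.05, 0.7, 0.14], [0, -0.05, 0.7, 0.14], [0, -0.05, 0.7, 0.14]]

```text
clock: 27.3
tool_pos: [0.4304, -0.2462, 0.1035]
orientation: [169.8, 90.0, -65.9]
force: [2.0, -1.5, -0.8]
opening: 0.0117
```

```bash
python3 st.py
```

```text
27.3 [ 0.4304 -0.2462  0.1035] zang 124.4 r 0.0504 hdir -145.3 j [ -7.    8.1 -28.5   0.  -53.4 -48.7] F [ 2.  -1.5 -0.8] M [-0.5  -0.45  0.18] 0.0117
```

Emit:
move_arm:
  commands:
    - [[0, -0.05, 0.7, 0.14], [0, -0.05, 0.7, 0.14], [0, -0.05, 0.7, 0.14], [0, -0.05, 0.7, 0.14], [0, -0.04, 0.6, 0.12], [0, 0, 0, 0], [0, 0, 0, 0]]

```text
clock: 28.0
tool_pos: [0.4216, -0.2146, 0.1035]
orientation: [168.2, 89.9, -106.0]
force: [-0.6, -7.0, -1.4]
opening: 0.0117
```

```bash
python3 st.py
python3 - <<'E'
from h import *
for n in ('scene','side'):
    p,d,c=snap(n,'up_'+n); P=cloud(d,c)
    s=(np.hypot(P[...,0]-.6216,P[...,1]+.227)<.035)&(P[...,2]>.1); Q=P[s]; k=Q[Q[:,2]>Q[:,2].max()-.006]; print(n,'tower top',np.percentile(Q[:,2],[50,90,99]),k.mean(0),(k.max(0)+k.min(0))/2)
E
```

```text
28.0 [ 0.4216 -0.2146  0.1035] zang 85.8 r 0.0504 hdir 176.7 j [ -3.    5.9 -31.1   0.1 -52.9 -91.3] F [-0.6 -7.  -1.4] M [-2.4   0.09  0.38] 0.0117
scene tower top [0.17776242 0.20702924 0.22647802] [ 0.6236033  -0.2228007   0.22562198] [ 0.62259275 -0.22367661  0.22568719]
side tower top [0.19644752 0.21010449 0.22912433] [ 0.61920079 -0.22807637  0.22805728] [ 0.61915655 -0.22837145  0.22831517]
```

Platform is right up: knob top ≈0.227 in both cameras. I'll release the handle and go above the lid.

Emit:
move_arm:
  commands:
    - [[0, 0, 0, 0], [0, 0, 0, 0], [0, 0, 0, 0], [0, 0, 0, 0], [-3, 0, 0, 0], [-4, 0, 0, 0], [-4, 0, 0, 0], [-4, 0, 0, 0]]
  jaw: 5

```text
clock: 28.9
tool_pos: [0.4216, -0.2135, 0.255]
orientation: [-36.6, 90.0, 49.2]
force: [2.0, -0.5, -0.8]
opening: 0.0495
```

```bash
python3 st.py; python3 go.py 0.621,-0.227,0.25,88
```

```text
28.9 [ 0.4216 -0.2135  0.255 ] zang 85.8 r 0.0505 hdir 175.5 j [ -2.9  -1.2 -17.6  -0.  -73.6 -91.3] F [ 2.  -0.5 -0.8] M [ 0.   -0.37 -0.03] 0.0495
28.9 [ 0.4216 -0.2135  0.255 ] [ -2.9  -1.2 -17.6  -0.  -73.6 -91.3] 0.0495
[[0.1, -4.0, 0.03, -0.008], [0.1, -4.0, -0.0, -0.008], [0.1, -4.0, -0.04, -0.008], [0.1, -4.0, -0.07, -0.008], [0.1, -4.0, -0.1, -0.008]]
```

Emit:
move_arm:
  commands:
    - [[0, -4, 0, -0.008], [0, -4, 0, -0.008], [0, -4, 0, -0.008], [0, -4, 0, -0.008], [0, -4, -0.1, -0.008], [0, 0, 0, 0], [0, 0, 0, 0], [0, 0, 0, 0]]

```text
clock: 29.7
tool_pos: [0.6209, -0.2262, 0.2533]
orientation: [85.7, 90.0, 173.7]
force: [0.8, -0.4, 0.1]
opening: 0.0502
```

Run:
```python
from h import *
print(get_obs()['tool_pos'].round(4))
p,d,c=snap('wrist','w3'); P=cloud(d,c)
s=(np.hypot(P[...,0]-.6216,P[...,1]+.227)<.05)&(P[...,2]>.1)&(P[...,2]<.25)
for a,b in [(.223,.235),(.203,.212),(.105,.118)]:
    Q=P[s&(P[...,2]>a)&(P[...,2]<b)]; 
    if len(Q)>5: print(a,len(Q),Q.mean(0).round(4),cv2.minAreaRect(Q[:,:2].astype(np.float32)))
print(get_obs()['tool_pos'].round(4), toolT()[:3,:3].round(3).tolist())
```

```text
[ 0.6209 -0.2262  0.2533]
0.223 603 [ 0.6205 -0.2275  0.2262] ((0.6209793090820312, -0.22753877937793732), (0.019136708229780197, 0.019102972000837326), 39.84596252441406)
0.203 4650 [ 0.6191 -0.2274  0.2064] ((0.621030330657959, -0.22761987149715424), (0.06298228353261948, 0.06293746083974838), 25.914913177490234)
0.105 1878 [ 0.5967 -0.2275  0.1121] ((0.6089445352554321, -0.226857990026474), (0.08425924926996231, 0.05975857004523277), 86.68766784667969)
[ 0.6208 -0.2263  0.2539] [[0.0, -0.999, 0.034], [-0.0, 0.034, 0.999], [-1.0, -0.0, -0.0]]
```

View pics/w3.png

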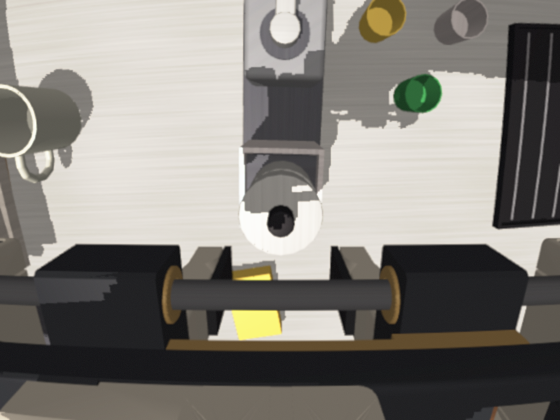

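Wrist view: knob at (281,221), centred at (0.621,-0.2275), in line with the jaws.

Emit:
move_arm:
  commands:
    - [[2.5, 0, -0.1, 0], [2.5, 0, 0, 0], [2, 0, 0, 0], [0.9, 0, 0, 0], [0, 0, 0, 0], [0, 0, 0, 0], [0, 0, 0, 0]]

```text
clock: 30.45
tool_pos: [0.6221, -0.2275, 0.176]
orientation: [-99.8, 89.9, -11.7]
force: [0.3, -0.8, -0.0]
opening: 0.0502
```

Emit:
move_arm:
  commands:
    - [[0, 0, 0, 0], [0, 0, 0, 0], [0, 0, 0, 0], [0, 0, 0, 0], [0, 0, 0, 0], [-1, 0, 0, 0], [-2, 0, 0, 0], [-2.5, 0, 0, 0]]
  jaw: 0.8

```text
clock: 31.25
tool_pos: [0.6208, -0.2272, 0.2294]
orientation: [84.4, 89.9, 172.5]
force: [0.0, -0.4, -1.7]
opening: 0.0186
```

```bash
python3 st.py; python3 go.py v=4.5 0.655,0.14,0.24,88 0.655,0.14,0.02,88
```

```text
31.25 [ 0.6208 -0.2272  0.2294] zang 88.0 r 0.1492 hdir -3.7 j [ -3.2  18.2   2.3  -0.  -74.3 -88.7] F [ 0.  -0.4 -1.7] M [-0.02 -0.3   0.01] 0.0186
31.25 [ 0.6208 -0.2272  0.2294] [ -3.2  18.2   2.3  -0.  -74.3 -88.7] 0.0186
[[-0.12, -0.24, 4.09, 0.0], [-0.12, -0.24, 4.09, 0.0], [-0.12, -0.24, 4.09, 0.0], [-0.12, -0.24, 4.09, 0.0], [-0.12, -0.24, 4.09, 0.0], [-0.12, -0.24, 4.09, 0.0], [-0.12, -0.24, 4.09, 0.0], [-0.12, -0.24, 4.09, 0.0]]
[[-0.12, -0.24, 4.09, 0.0], [4.4, 0.0, 0.0, -0.0], [4.4, 0.0, 0.0, -0.0], [4.4, 0.0, 0.0, -0.0], [4.4, 0.0, 0.0, -0.0], [4.4, 0.0, 0.0, -0.0]]
```

Emit:
move_arm:
  commands:
    - [[-0.1, -0.2, 4.1, 0], [-0.1, -0.2, 4.1, 0], [-0.1, -0.2, 4.1, 0], [-0.1, -0.2, 4.1, 0], [-0.1, -0.3, 4.1, 0], [-0.1, -0.3, 4.1, 0], [-0.1, -0.3, 4.1, 0], [-0.1, -0.3, 4.1, 0]]

```text
clock: 32.05
tool_pos: [0.6526, 0.1015, 0.2382]
orientation: [-77.2, 90.0, 10.8]
force: [0.3, 0.5, -0.4]
opening: 0.0192
```

Emit:
move_arm:
  commands:
    - [[0, -0.2, 4, 0], [4.4, 0, 0, 0], [4.4, 0, 0, 0], [4.4, 0, 0, 0], [4.4, 0, 0, 0], [4, 0, 0, 0], [0, 0, 0, 0], [0, 0, 0, 0]]

```text
clock: 32.85
tool_pos: [0.6564, 0.1396, 0.0221]
orientation: [157.8, 89.9, -114.1]
force: [0.1, 0.3, -0.4]
opening: 0.0189
```

```bash
python3 st.py
python3 - <<'E'
from h import *
for n in ('scene','side'):
    p,d,c=snap(n); P=cloud(d,c)
    s=(np.hypot(P[...,0]-.6216,P[...,1]+.227)<.03)&(P[...,2]>.1); print(n,np.percentile(P[s][:,2],[50,90,99]))
    s=(np.hypot(P[...,0]-.655,P[...,1]-.14)<.045)&(P[...,2]<.05)&(P[...,2]>0.02); print(n,np.percentile(P[s][:,2],[5,50,90,99]),s.sum())
E
```

```text
32.85 [0.6564 0.1396 0.0221] zang 88.1 r 0.402 hdir 62.7 j [ 2.860e+01  2.820e+01 -1.100e+01  1.000e-01 -5.090e+01 -1.206e+02] F [ 0.1  0.3 -0.4] M [ 0.06 -0.24  0.01] 0.0189
scene [0.18389126 0.19802116 0.20033107]
scene [0.04688597 0.04955606 0.04980658 0.04994912] 11
side [0.17901157 0.20114811 0.20404767]Traceback (most recent call last):
  File "<stdin>", line 5, in <module>
    return _quantile_unchecked(
        a, q, axis, out, overwrite_input, method, keepdims, weights)
    return _ureduce(a,
                    func=_quantile_ureduce_func,
    ...<5 lines>...
                    overwrite_input=overwrite_input,
                    method=method)
    r = func(a, **kwargs)
    result = _quantile(arr,
                       quantiles=q,
    ...<2 lines>...
                       out=out,
                       weights=wgt)
    slices_having_nans = np.isnan(arr[-1, ...])
                                  ~~~^^^^^^^^^
IndexError: index -1 is out of bounds for axis 0 with size 0
```

Emit:
move_arm:
  commands:
    - [[1.5, 0, 0, 0], [1.0, 0, 0, 0], [0.5, 0, 0, 0], [0.5, 0, 0, 0], [0, 0, 0, 0], [0, 0, 0, 0]]

```text
clock: 33.55
tool_pos: [0.6561, 0.1397, -0.0136]
orientation: [171.0, 90.0, -101.0]
force: [0.3, 1.0, -1.1]
opening: 0.0192
```

```bash
python3 st.py
```

```text
33.55 [ 0.6561  0.1397 -0.0136] zang 88.0 r 0.4019 hdir 62.7 j [  28.6   30.4  -12.7    0.   -46.9 -120.6] F [ 0.3  1.  -1.1] M [ 0.11 -0.19  0.04] 0.0192
```

Emit:
move_arm:
  commands:
    - [[0.2, 0, 0, 0], [0, 0, 0, 0], [0, 0, 0, 0]]

```text
clock: 33.85
tool_pos: [0.6561, 0.1397, -0.0155]
orientation: [-68.1, 90.0, 19.9]
force: [-0.1, 0.1, -1.5]
opening: 0.0195
```

Emit:
move_arm:
  commands:
    - [[0, 0, 0, 0], [0, 0, 0, 0], [0, 0, 0, 0], [0, 0, 0, 0], [-2, 0, 0, 0], [-4, 0, 0, 0], [-4.5, 0, 0, 0], [-4.5, 0, 0, 0]]
  jaw: 4.5

```text
clock: 34.65
tool_pos: [0.6557, 0.1395, 0.1358]
orientation: [128.4, 90.0, -143.6]
force: [1.5, 0.2, -0.8]
opening: 0.045
```

```bash
python3 - <<'E'
from h import *
print(get_obs()['tool_pos'])
for n in ('scene','wrist'):
    p,d,c=snap(n); P=cloud(d,c)
    s=(np.hypot(P[...,0]-.656,P[...,1]-.14)<.05)
    for a,b in [(.03,.042),(.0095,.022)]:
        Q=P[s&(P[...,2]>a)&(P[...,2]<b)]
        if len(Q)>5: print(n,a,len(Q),Q.mean(0).round(4),cv2.minAreaRect(Q[:,:2].astype(np.float32))[:2])
    # tray
    if n=='wrist':
        s=(P[...,2]>.009)&(P[...,2]<.018)&(p.max(-1)<90); Q=P[s]; print(Q.min(0),Q.max(0))
E
python3 go.py v=4.8 0.656,0.14,0.22,88 0.621,-0.2275,0.22,88 0.621,-0.2275,0.17,88
```

```text
[0.65565564 0.13951127 0.135812  ]
scene 0.03 36 [0.6574 0.1427 0.0346] ((0.6565102934837341, 0.14291924238204956), (0.019380968064069748, 0.016783051192760468))
scene 0.0095 273 [0.6613 0.1453 0.015 ] ((0.6658393144607544, 0.14077754318714142), (0.0631752535700798, 0.08029982447624207))
wrist 0.03 353 [0.6551 0.1389 0.0352] ((0.6555700898170471, 0.13890665769577026), (0.018860697746276855, 0.01912115328013897))
wrist 0.0095 2913 [0.6559 0.139  0.0154] ((0.6648702025413513, 0.14086705446243286), (0.08204442262649536, 0.06291934102773666))
[ 0.48585257 -0.08027013  0.00900276] [0.70661244 0.32524753 0.01791603]
34.75 [0.6602 0.1409 0.1424] [ 2.860e+01  2.190e+01 -3.800e+00  1.000e-01 -6.370e+01 -1.206e+02] 0.0453
[[-3.88, 0.21, -0.05, 0.001], [-3.88, 0.21, -0.05, 0.001], [-0.0, 0.28, -4.61, -0.0], [-0.0, 0.28, -4.61, -0.0], [-0.0, 0.28, -4.61, -0.0], [-0.0, 0.28, -4.61, -0.0], [-0.0, 0.28, -4.61, -0.0], [-0.0, 0.28, -4.61, -0.0]]
[[-0.0, 0.28, -4.61, -0.0], [-0.0, 0.28, -4.61, -0.0], [2.5, 0.0, 0.0, -0.0], [2.5, 0.0, 0.0, -0.0]]
```

Emit:
move_arm:
  commands:
    - [[-4.2, 0.2, 0, 0], [-4.2, 0.2, 0, 0], [0, 0.3, -4.6, 0], [0, 0.3, -4.6, 0], [0, 0.3, -4.6, 0], [0, 0.3, -4.6, 0], [0, 0.3, -4.6, 0], [0, 0.3, -4.6, 0]]
  jaw: 8.7

```text
clock: 35.55
tool_pos: [0.6241, -0.1371, 0.2185]
orientation: [-81.5, 90.0, 6.6]
force: [0.2, 0.9, 0.9]
opening: 0.0865
```

Emit:
move_arm:
  commands:
    - [[0, 0.3, -4.6, 0], [0, 0.3, -4.5, 0], [0, 0, 0, 0], [0, 0, 0, 0], [0, 0, 0, 0]]

```text
clock: 36.05
tool_pos: [0.6155, -0.2256, 0.2183]
orientation: [-16.6, 90.0, 71.5]
force: [-0.3, 0.7, -0.2]
opening: 0.087
```

```bash
cat > tw.py <<'E'
from h import *
print(get_obs()['tool_pos'].round(4))
p,d,c=snap('wrist'); P=cloud(d,c)
s=(np.hypot(P[...,0]-.6210,P[...,1]+.2275)<.038)&(P[...,2]>.12)&(P[...,2]<.23)
m=np.percentile(P[s][:,2],97); Q=P[s&(abs(P[...,2]-m)<.004)]; print('top',m.round(4),len(Q),np.array(cv2.minEnclosingCircle(Q[:,:2].astype(np.float32))[0]).round(4),cv2.minAreaRect(Q[:,:2].astype(np.float32))[1])
E
python3 tw.py; python3 st.py
```

```text
[ 0.6155 -0.2256  0.2183]
top 0.2011 1414 [ 0.6221 -0.2278] (0.0614553838968277, 0.06138421595096588)
36.1 [ 0.6157 -0.2252  0.2183] zang 88.1 r 0.144 hdir -3.1 j [ -3.1  17.9   0.5  -0.  -72.6 -88.8] F [0.  0.7 0.4] M [ 0.08 -0.19 -0.02] 0.0869
```

Emit:
move_arm:
  commands:
    - [[1, -0.6, -0.2, 0], [2.5, 0, 0, 0], [2.5, 0, 0, 0], [1.8, 0, 0, 0], [0, 0, 0, 0], [0, 0, 0, 0]]

```text
clock: 36.7
tool_pos: [0.6218, -0.2278, 0.1402]
orientation: [117.0, 90.0, -154.9]
force: [0.8, -0.1, 0.7]
opening: 0.0869
```

Emit:
move_arm:
  commands:
    - [[0, 0, 0, 0], [0, 0, 0, 0], [0, 0, 0, 0], [0, 0, 0, 0], [0, 0, 0, 0]]
  jaw: 5

```text
clock: 37.2
tool_pos: [0.6218, -0.2282, 0.1411]
orientation: [-87.8, 89.9, 0.2]
force: [-1.0, 1.6, 3.6]
opening: 0.0624
```

```bash
python3 st.py
```

```text
37.2 [ 0.6218 -0.2282  0.1411] zang 88.0 r 0.1503 hdir -4.1 j [ -3.3  21.2  -5.   -0.  -63.8 -88.6] F [-1.   1.6  3.6] M [ 0.82 -0.07  0.04] 0.0624
```

Emit:
move_arm:
  commands:
    - [[-1, 0, 0, 0], [-2, 0, 0, 0], [-3, 0, 0, 0], [-2.5, 0, 0, 0], [-0.5, -0.2, 4, 0], [0, -0.3, 4.7, 0], [0, -0.3, 4.7, 0], [0, -0.3, 4.7, 0]]

```text
clock: 38.0
tool_pos: [0.6383, -0.0465, 0.231]
orientation: [-98.9, 90.0, -10.9]
force: [0.9, -1.1, -1.4]
opening: 0.0624
```

```bash
python3 st.py; python3 go.py v=4.8 0.656,0.258,0.22,88 0.656,0.258,0.02,88
```

```text
38.0 [ 0.6383 -0.0465  0.231 ] zang 88.0 r 0.2386 hdir 45.8 j [  13.3   16.    -0.5    0.   -73.5 -105.3] F [ 0.9 -1.1 -1.4] M [ 0.02 -0.36 -0.01] 0.0624
38.0 [ 0.6383 -0.0465  0.231 ] [  13.3   16.    -0.5    0.   -73.5 -105.3] 0.0624
[[0.16, -0.1, 4.36, -0.0], [0.16, -0.1, 4.36, -0.0], [0.16, -0.1, 4.36, -0.0], [0.16, -0.1, 4.36, -0.0], [0.16, -0.1, 4.36, -0.0], [0.16, -0.1, 4.36, -0.0], [0.16, -0.1, 4.36, -0.0], [4.0, 0.0, 0.0, -0.0]]
[[4.0, 0.0, 0.0, -0.0], [4.0, 0.0, 0.0, -0.0], [4.0, 0.0, 0.0, -0.0], [4.0, 0.0, 0.0, -0.0]]
```

Emit:
move_arm:
  commands:
    - [[0.1, -0.1, 4.4, 0], [0.1, -0.1, 4.4, 0], [0.1, -0.1, 4.4, 0], [0.1, -0.1, 4.4, 0], [0.1, -0.1, 4.4, 0], [0.1, -0.1, 4.3, 0], [0.1, -0.1, 4.2, 0], [4, 0, 0, 0]]

```text
clock: 38.8
tool_pos: [0.6591, 0.263, 0.1883]
orientation: [-61.7, 89.4, 26.6]
force: [1.8, 0.7, -2.5]
opening: 0.0621
```

Emit:
move_arm:
  commands:
    - [[4, 0, 0, 0], [4, 0, 0, 0], [4, 0, 0, 0], [4, 0, 0, 0], [0, 0, 0, 0], [0, 0, 0, 0]]

```text
clock: 39.4
tool_pos: [0.6563, 0.2565, 0.0239]
orientation: [158.5, 89.9, -113.4]
force: [-0.5, 0.9, 0.0]
opening: 0.0625
```

```bash
python3 st.py
```

```text
39.4 [0.6563 0.2565 0.0239] zang 88.1 r 0.5086 hdir 68.7 j [ 3.720e+01  3.070e+01 -6.100e+00  1.000e-01 -5.330e+01 -1.291e+02] F [-0.5  0.9  0. ] M [ 0.09 -0.26  0.05] 0.0625
```

Down to TCP ≈ -0.0215 (4.5 cm), then release slightly.

Emit:
move_arm:
  commands:
    - [[2, 0, 0, 0], [1.3, 0, 0, 0], [0.8, 0, 0, 0], [0.4, 0, 0, 0], [0, 0, 0, 0], [0, 0, 0, 0], [0, 0, 0, 0]]

```text
clock: 40.1
tool_pos: [0.6565, 0.257, -0.0209]
orientation: [-59.4, 89.9, 28.6]
force: [-0.5, -0.2, -1.5]
opening: 0.0625
```

```bash
python3 st.py
```

```text
40.1 [ 0.6565  0.257  -0.0209] zang 88.0 r 0.5092 hdir 68.7 j [  37.2   33.4   -8.2    0.   -48.4 -129.1] F [-0.5 -0.2 -1.5] M [ 0.03 -0.17  0.  ] 0.0625
```

Emit:
move_arm:
  commands:
    - [[0.1, 0, 0, 0], [0, 0, 0, 0], [0, 0, 0, 0]]

```text
clock: 40.4
tool_pos: [0.6564, 0.257, -0.0219]
orientation: [-64.9, 89.9, 23.1]
force: [-1.1, -0.5, 4.4]
opening: 0.0623
```

Emit:
move_arm:
  commands:
    - [[0, 0, 0, 0], [0, 0, 0, 0], [0, 0, 0, 0], [-1, 0, 0, 0], [-3, 0, 0, 0], [-4, 0, 0, 0], [-4, 0, 0, 0], [-4, 0, 0, 0]]
  jaw: 7.4

```text
clock: 41.2
tool_pos: [0.6559, 0.2566, 0.1397]
orientation: [-76.6, 90.0, 11.4]
force: [1.5, 0.9, -0.9]
opening: 0.0738
```

```bash
python3 st.py;  cat > tr.py <<'E'
from h import *
import sys
p,d,c=snap('wrist','tr'); P=cloud(d,c)
for t in sys.argv[1:]:
    x,y=map(float,t.split(','))
    s=(np.hypot(P[...,0]-x,P[...,1]-y)<.045)&(P[...,2]>.022)&(P[...,2]<.07); Q=P[s]
    if len(Q)<20: print(t,'few',len(Q)); continue
    m=np.percentile(Q[:,2],95); Q=Q[Q[:,2]>m-.005]; z=np.c_[Q[:,:2],np.ones(len(Q))]; k=np.linalg.lstsq(z,Q[:,2],rcond=None)[0]
    print(t,'rim z',m.round(4),np.array(cv2.minEnclosingCircle(Q[:,:2].astype(np.float32))[0]).round(4),'tilt',np.hypot(*k[:2]).round(3),len(Q))
E
python3 tr.py .656,.257; python3 go.py v=4.8 0.656,0.25,0.22,88 0.6218,-0.2278,0.22,88
```

```text
41.2 [0.6559 0.2566 0.1397] zang 88.0 r 0.5086 hdir 68.8 j [  37.2   25.     0.9    0.   -65.8 -129.1] F [ 1.5  0.9 -0.9] M [ 0.1  -0.3   0.05] 0.0738
.656,.257 rim z 0.0384 [0.6568 0.2559] tilt 0.003 775
41.25 [0.6595 0.258  0.1482] [  37.2   24.7    1.4    0.2  -66.1 -129.1] 0.0739
[[-3.59, 0.16, -0.4, 0.001], [-3.59, 0.16, -0.4, 0.001], [-0.0, 0.18, -4.79, -0.0], [-0.0, 0.18, -4.79, -0.0], [-0.0, 0.18, -4.79, -0.0], [-0.0, 0.18, -4.79, -0.0], [-0.0, 0.18, -4.79, -0.0], [-0.0, 0.18, -4.79, -0.0]]
[[-0.0, 0.18, -4.79, -0.0], [-0.0, 0.18, -4.79, -0.0], [-0.0, 0.18, -4.79, -0.0], [-0.0, 0.18, -4.79, -0.0]]
```

Emit:
move_arm:
  commands:
    - [[-3, 0, 0, 0], [-3, 0, 0, 0], [0, 0.2, -4.8, 0], [0, 0.2, -4.8, 0], [0, 0.2, -4.8, 0], [0, 0.2, -4.8, 0], [0, 0.2, -4.8, 0], [0, 0.2, -4.8, 0]]
  jaw: 8.7

```text
clock: 42.05
tool_pos: [0.6337, -0.0325, 0.1981]
orientation: [-81.4, 89.9, 6.6]
force: [0.9, 0.3, 0.4]
opening: 0.0872
```

Emit:
move_arm:
  commands:
    - [[0, 0.2, -4.9, 0], [0, 0.1, -4.9, 0], [0, 0.1, -4.9, 0], [0, 0.1, -4.9, 0], [0, 0, 0, 0], [0, 0, 0, 0], [0, 0, 0, 0]]

```text
clock: 42.75
tool_pos: [0.6224, -0.226, 0.1976]
orientation: [-56.2, 90.0, 31.8]
force: [0.0, 0.8, 0.6]
opening: 0.0871
```

```bash
python3 tw.py; python3 st.py
```

```text
[ 0.6224 -0.226   0.1976]
top 0.1731 1364 [ 0.6213 -0.227 ] (0.06089145690202713, 0.06166627258062363)
42.8 [ 0.6226 -0.2255  0.1976] zang 88.1 r 0.1509 hdir -3.0 j [ -3.1  19.1  -0.5  -0.  -70.4 -88.8] F [ 0.3 -0.6  0.4] M [ 0.07 -0.14 -0.  ] 0.0871
```

Emit:
move_arm:
  commands:
    - [[1.5, 0.1, -0.1, 0], [2.5, 0, 0, 0], [2.5, 0, 0, 0], [2, 0, 0, 0], [0, 0, 0, 0], [0, 0, 0, 0]]

```text
clock: 43.4
tool_pos: [0.6219, -0.2264, 0.113]
orientation: [170.6, 90.0, -101.3]
force: [0.3, -0.2, 0.3]
opening: 0.0869
```

Emit:
move_arm:
  commands:
    - [[0, 0, 0, 0], [0, 0, 0, 0], [0, 0, 0, 0], [0, 0, 0, 0], [0, 0, 0, 0]]
  jaw: 5

```text
clock: 43.9
tool_pos: [0.6218, -0.2273, 0.1131]
orientation: [-91.8, 89.9, -3.8]
force: [-0.7, 2.9, 3.5]
opening: 0.0624
```

```bash
python3 st.py
```

```text
43.9 [ 0.6218 -0.2273  0.1131] zang 88.0 r 0.1502 hdir -3.7 j [ -3.2  22.4  -7.    0.  -60.6 -88.7] F [-0.7  2.9  3.5] M [1.   0.05 0.07] 0.0624
```

Emit:
move_arm:
  commands:
    - [[-1, 0, 0, 0], [-2, 0, 0, 0], [-3, 0, 0, 0], [-3, 0, 0, 0], [-1, 0, 4, 0], [0, 0.1, 4.7, 0], [0, 0.1, 4.7, 0], [0, 0.1, 4.7, 0]]

```text
clock: 44.7
tool_pos: [0.6242, -0.045, 0.2129]
orientation: [-76.6, 90.0, 11.4]
force: [0.6, -0.7, -1.2]
opening: 0.0619
```

```bash
python3 st.py; python3 go.py v=4.8 0.57,0.258,0.22,88 0.57,0.258,0.02,88
```

```text
44.7 [ 0.6242 -0.045   0.2129] zang 88.0 r 0.2301 hdir 48.6 j [  13.7   15.2   -3.9    0.   -70.9 -105.7] F [ 0.6 -0.7 -1.2] M [ 0.09 -0.32 -0.01] 0.0619
44.7 [ 0.6242 -0.045   0.2129] [  13.7   15.2   -3.9    0.   -70.9 -105.7] 0.0619
[[-0.1, 0.93, 4.3, -0.0], [-0.1, 0.93, 4.3, -0.0], [-0.1, 0.93, 4.3, -0.0], [-0.1, 0.93, 4.3, -0.0], [-0.1, 0.93, 4.3, -0.0], [-0.1, 0.93, 4.3, -0.0], [-0.1, 0.93, 4.3, -0.0], [4.0, 0.0, 0.0, 0.0]]
[[4.0, 0.0, 0.0, 0.0], [4.0, 0.0, 0.0, 0.0], [4.0, 0.0, 0.0, 0.0], [4.0, 0.0, 0.0, 0.0]]
```

Emit:
move_arm:
  commands:
    - [[0, 0.9, 4.3, 0], [0, 0.9, 4.3, 0], [0, 0.9, 4.3, 0], [0, 1, 4.3, 0], [0, 1, 4.3, 0], [0, 1, 4.3, 0], [0, 0.9, 4.3, 0], [4, 0, 0, 0]]

```text
clock: 45.5
tool_pos: [0.5715, 0.2631, 0.1776]
orientation: [-55.3, 89.4, 33.0]
force: [0.8, -0.2, -1.0]
opening: 0.0623
```

Emit:
move_arm:
  commands:
    - [[4, 0, 0, 0], [4, 0, 0, 0], [4, 0, 0, 0], [3.5, 0, 0, 0], [0, 0, 0, 0], [0, 0, 0, 0]]

```text
clock: 46.1
tool_pos: [0.5693, 0.2566, 0.018]
orientation: [163.6, 89.9, -108.3]
force: [-0.1, 0.3, -0.5]
opening: 0.0621
```

```bash
python3 st.py
```

```text
46.1 [0.5693 0.2566 0.018 ] zang 88.1 r 0.484 hdir 78.4 j [  42.2   24.8  -17.6    0.   -47.6 -134.1] F [-0.1  0.3 -0.5] M [ 0.08 -0.29 -0.05] 0.0621
```

Emit:
move_arm:
  commands:
    - [[1.8, 0, 0, 0], [1, 0, 0, 0], [0.7, 0, 0, 0], [0.4, 0, 0, 0], [0, 0, 0, 0], [0, 0, 0, 0], [0, 0, 0, 0]]

```text
clock: 46.8
tool_pos: [0.5693, 0.257, -0.0211]
orientation: [-53.7, 90.0, 34.4]
force: [-0.1, -0.5, -0.7]
opening: 0.0621
```

```bash
python3 st.py
```

```text
46.8 [ 0.5693  0.257  -0.0211] zang 88.0 r 0.4844 hdir 78.4 j [  42.2   27.5  -19.5    0.   -43.  -134.1] F [-0.1 -0.5 -0.7] M [ 0.07 -0.16  0.04] 0.0621
```

Emit:
move_arm:
  commands:
    - [[0.05, 0, 0, 0], [0, 0, 0, 0], [0, 0, 0, 0]]

```text
clock: 47.1
tool_pos: [0.5692, 0.2569, -0.0218]
orientation: [-54.8, 90.0, 33.2]
force: [-1.1, -0.1, 1.8]
opening: 0.0624
```

Emit:
move_arm:
  commands:
    - [[0, 0, 0, 0], [0, 0, 0, 0], [0, 0, 0, 0], [-1, 0, 0, 0], [-3, 0, 0, 0], [-4, 0, 0, 0], [-4, 0, 0, 0], [-4, 0, 0, 0]]
  jaw: 7.4

```text
clock: 47.9
tool_pos: [0.5688, 0.2566, 0.1403]
orientation: [-64.1, 90.0, 23.9]
force: [0.9, 0.9, 0.1]
opening: 0.0742
```

```bash
python3 tr.py .57,.257 .656,.257; python3 st.py
```

```text
.57,.257 rim z 0.0385 [0.5684 0.2561] tilt 0.004 764
.656,.257 rim z 0.0382 [0.6564 0.2561] tilt 0.018 335
47.95 [0.5724 0.2583 0.1482] zang 88.1 r 0.4863 hdir 78.1 j [  42.2   17.4   -9.6    0.2  -62.4 -134.1] F [2.7 1.6 6.4] M [ 0.35 -0.74 -0.04] 0.074
```

Emit:
move_arm:
  commands:
    - [[-2, 0, 0, 0], [-2, 0, 0, 0], [0, -0.7, -4.8, 0], [0, -0.7, -4.8, 0], [0, -0.7, -4.8, 0], [0, -0.7, -4.8, 0], [0, -0.7, -4.8, 0], [0, -0.7, -4.8, 0]]
  jaw: 8.7

```text
clock: 48.75
tool_pos: [0.601, -0.0344, 0.1788]
orientation: [-79.3, 89.9, 8.7]
force: [-0.2, -0.1, 0.0]
opening: 0.0869
```

Emit:
move_arm:
  commands:
    - [[0, -0.7, -4.9, 0], [0, -0.7, -4.9, 0], [0, -0.7, -4.9, 0], [0, -0.6, -4.9, 0], [0, 0, 0, 0], [0, 0, 0, 0], [0, 0, 0, 0]]

```text
clock: 49.45
tool_pos: [0.6212, -0.2289, 0.1781]
orientation: [-49.8, 90.0, 38.2]
force: [0.5, -0.3, -0.0]
opening: 0.0869
```

```bash
python3 tw.py; python3 st.py
```

```text
[ 0.6212 -0.2289  0.1781]
top 0.1451 1255 [ 0.6222 -0.2267] (0.0612650141119957, 0.06157923862338066)
49.5 [ 0.6214 -0.2284  0.1782] zang 88.1 r 0.1499 hdir -4.2 j [ -3.3  19.7  -2.1  -0.  -68.2 -88.6] F [-0.1 -0.1 -0.6] M [ 0.05 -0.17 -0.04] 0.0868
```

Emit:
move_arm:
  commands:
    - [[2.2, -0.1, 0.2, 0], [2.5, 0, 0, 0], [2.5, 0, 0, 0], [2, 0, 0, 0], [0, 0, 0, 0], [0, 0, 0, 0]]

```text
clock: 50.1
tool_pos: [0.6229, -0.2264, 0.0866]
orientation: [-169.5, 90.0, -81.4]
force: [-0.9, -0.6, 1.6]
opening: 0.0869
```

Emit:
move_arm:
  commands:
    - [[0, 0, 0, 0], [0, 0, 0, 0], [0, 0, 0, 0], [0, 0, 0, 0], [0, 0, 0, 0]]
  jaw: 5

```text
clock: 50.6
tool_pos: [0.6228, -0.2273, 0.0866]
orientation: [-88.1, 89.9, -0.1]
force: [-0.5, 2.4, 4.6]
opening: 0.0617
```

```bash
python3 st.py
```

```text
50.6 [ 0.6228 -0.2273  0.0866] zang 88.0 r 0.1512 hdir -3.7 j [ -3.2  23.8  -8.6  -0.  -57.6 -88.7] F [-0.5  2.4  4.6] M [ 0.95  0.14 -0.09] 0.0617
```

Emit:
move_arm:
  commands:
    - [[-1, 0, 0, 0], [-2, 0, 0, 0], [-3, 0, 0, 0], [-3, 0, 0, 0], [-1, 0.1, 4, 0], [0, 0.7, 4.7, 0], [0, 0.7, 4.7, 0], [0, 0.7, 4.7, 0]]

```text
clock: 51.4
tool_pos: [0.606, -0.0444, 0.1863]
orientation: [-85.2, 90.0, 2.8]
force: [1.1, 0.4, -0.7]
opening: 0.0611
```

```bash
python3 st.py; python3 go.py v=4.8 0.569,0.14,0.19,88 0.569,0.14,0.02,88
```

```text
51.4 [ 0.606  -0.0444  0.1863] zang 88.0 r 0.219 hdir 52.2 j [  14.2   14.4   -8.5    0.   -67.  -106.2] F [ 1.1  0.4 -0.7] M [ 0.16 -0.37 -0.01] 0.0611
51.4 [ 0.606  -0.0444  0.1863] [  14.2   14.4   -8.5    0.   -67.  -106.2] 0.0611
[[-0.09, 1.09, 4.58, -0.0], [-0.09, 1.09, 4.58, -0.0], [-0.09, 1.09, 4.58, -0.0], [-0.09, 1.09, 4.58, -0.0], [4.25, 0.0, 0.0, -0.0], [4.25, 0.0, 0.0, -0.0], [4.25, 0.0, 0.0, -0.0], [4.25, 0.0, 0.0, -0.0]]
```

Emit:
move_arm:
  commands:
    - [[0, 1.1, 4.6, 0], [0, 1.1, 4.6, 0], [0, 1.1, 4.6, 0], [0, 1.1, 4.5, 0], [4, 0, 0, 0], [4, 0, 0, 0], [4, 0, 0, 0], [4, 0, 0, 0]]

```text
clock: 52.2
tool_pos: [0.5689, 0.1389, 0.0251]
orientation: [-64.7, 90.0, 23.4]
force: [-0.2, 1.3, -1.5]
opening: 0.0616
```

Emit:
move_arm:
  commands:
    - [[0, 0, 0, 0], [0, 0, 0, 0], [0, 0, 0, 0]]

```text
clock: 52.5
tool_pos: [0.5707, 0.1394, 0.0283]
orientation: [-66.3, 89.8, 21.8]
force: [0.4, 0.1, -1.6]
opening: 0.0614
```

```bash
python3 st.py
```

```text
52.5 [0.5707 0.1394 0.0283] zang 88.1 r 0.3703 hdir 74.5 j [ 3.280e+01  2.100e+01 -2.220e+01  1.000e-01 -4.660e+01 -1.248e+02] F [ 0.4  0.1 -1.6] M [ 0.08 -0.18  0.02] 0.0614
```

Emit:
move_arm:
  commands:
    - [[2, 0, 0, 0], [1.5, 0, 0, 0], [0.7, 0, 0, 0], [0.3, 0, 0, 0], [0, 0, 0, 0], [0, 0, 0, 0], [0, 0, 0, 0]]

```text
clock: 53.2
tool_pos: [0.5695, 0.139, -0.0183]
orientation: [-61.3, 89.9, 26.8]
force: [-0.5, 0.0, -1.1]
opening: 0.0616
```

```bash
python3 st.py
```

```text
53.2 [ 0.5695  0.139  -0.0183] zang 88.0 r 0.3696 hdir 74.7 j [  32.8   24.5  -24.5    0.   -40.9 -124.8] F [-0.5  0.  -1.1] M [ 0.08 -0.15 -0.03] 0.0616
```

Emit:
move_arm:
  commands:
    - [[0.2, 0, 0, 0], [0, 0, 0, 0], [0, 0, 0, 0]]

```text
clock: 53.5
tool_pos: [0.5695, 0.139, -0.0204]
orientation: [-66.2, 89.9, 21.9]
force: [-0.6, 0.2, 5.4]
opening: 0.0614
```

Emit:
move_arm:
  commands:
    - [[0, 0, 0, 0], [0, 0, 0, 0], [0, 0, 0, 0], [-1, 0, 0, 0], [-3, 0, 0, 0], [-4, 0, 0, 0], [-4, 0, 0, 0], [-4, 0, 0, 0]]
  jaw: 7.4

```text
clock: 54.3
tool_pos: [0.5687, 0.1385, 0.1412]
orientation: [-81.6, 90.0, 6.4]
force: [1.4, 1.4, -1.4]
opening: 0.074
```

Emit:
move_arm:
  commands:
    - [[-3, 1, -3, 0], [-3, 1, -3, 0], [0, 1, -3, 0], [0, 1, -3, 0], [0, 1, -2, 0], [0, 0, 0, 0], [0, 0, 0, 0], [0, 0, 0, 0]]

```text
clock: 55.1
tool_pos: [0.5145, 0.0009, 0.1989]
orientation: [-89.8, 90.0, -1.8]
force: [0.0, 0.0, -0.1]
opening: 0.0743
```

```bash
python3 tr.py .57,.139 .57,.257 .656,.257 .446,-.01; python3 st.py
python3 - <<'E'
from h import *
a=snap('side')[0]; b=snap('scene')[0]
cv2.imwrite('pics/chk.png',np.hstack([cv2.resize(a[120:300,130:370],(400,300)),cv2.resize(b[100:330,180:420],(400,300))])[:,:,::-1])
E
```

```text
.57,.139 rim z 0.0383 [0.5688 0.1381] tilt 0.007 559
.57,.257 rim z 0.0382 [0.5677 0.2564] tilt 0.006 515
.656,.257 few 0
.446,-.01 rim z 0.0504 [ 0.4457 -0.011 ] tilt 0.013 263
55.15 [0.5145 0.0011 0.1988] zang 88.1 r 0.2227 hdir 79.0 j [  22.     5.   -18.5   -0.   -66.5 -113.9] F [ 0.6  0.3 -0.6] M [ 0.02 -0.17 -0.04] 0.074
```

View pics/tr.png

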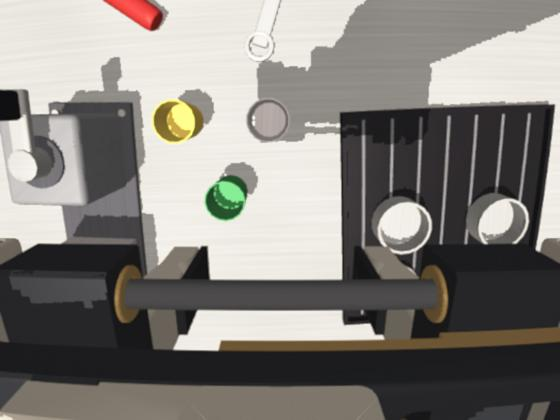

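View pics/chk.png

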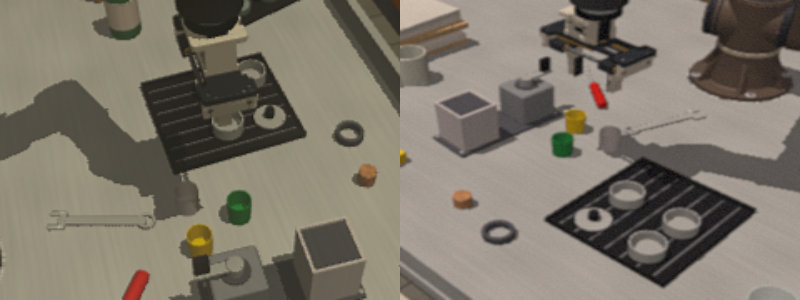

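All four parts stand on the tray (tins at tr (402,225) and (498,222), plus the scene view), and the measure is still at tr (268,120), i.e. (0.4457,-0.011). Only one grey measure is in view.

Emit:
move_arm:
  commands:
    - [[0, 3.4, -0.7, 0], [2, 3.4, -0.7, 0], [3, 0, 0, 0], [0, 0, 0, 0], [0, 0, 0, 0], [0, 0, 0, 0]]
  jaw: 6

```text
clock: 55.85
tool_pos: [0.4472, -0.0107, 0.1501]
orientation: [-90.3, 89.9, -2.2]
force: [0.6, -0.1, -0.8]
opening: 0.0601
```

```bash
python3 st.py; python3 tr.py .446,-.01 .446,-.09
```

```text
55.85 [ 0.4472 -0.0107  0.1501] zang 88.1 r 0.2083 hdir 96.8 j [  24.1    0.4  -30.2    0.   -59.3 -116. ] F [ 0.6 -0.1 -0.8] M [ 0.01 -0.21 -0.03] 0.0601
.446,-.01 rim z 0.05 [ 0.4458 -0.0108] tilt 0.016 358
.446,-.09 rim z 0.05 [ 0.4434 -0.1055] tilt 0.009 393
```

Emit:
move_arm:
  commands:
    - [[4, 0.1, 0, 0], [4, 0, 0, 0], [4, 0, 0, 0], [3, 0, 0, 0], [1.4, 0, 0, 0], [0, 0, 0, 0], [0, 0, 0, 0], [0, 0, 0, 0]]

```text
clock: 56.7
tool_pos: [0.4461, -0.0107, -0.0139]
orientation: [-69.0, 89.9, 19.0]
force: [-0.5, 0.1, -0.1]
opening: 0.06
```

Emit:
move_arm:
  commands:
    - [[0, 0, 0, 0], [0, 0, 0, 0], [0, 0, 0, 0], [0, 0, 0, 0], [0, 0, 0, 0]]
  jaw: 3

```text
clock: 57.2
tool_pos: [0.4453, -0.0109, -0.0145]
orientation: [-68.8, 89.9, 19.3]
force: [-2.5, 0.7, 6.6]
opening: 0.0424
```

```bash
python3 st.py
```

```text
57.2 [ 0.4453 -0.0109 -0.0145] zang 88.1 r 0.2083 hdir 97.3 j [  24.1   13.6  -42.3    0.   -34.1 -116.1] F [-2.5  0.7  6.6] M [0.52 0.43 0.03] 0.0424
```

Emit:
move_arm:
  commands:
    - [[-1, 0, 0, 0], [-2, 0, 0, 0], [-3, 0, 0, 0], [-4, 0, 0, 0], [-3, 0, 0, 0], [0, 0, 0, 0], [0, 0, 0, 0]]

```text
clock: 57.9
tool_pos: [0.4447, -0.011, 0.1157]
orientation: [-54.5, 89.9, 33.5]
force: [-0.5, -0.2, -1.4]
opening: 0.0425
```

```bash
python3 st.py; python3 go.py v=4.5 0.487,0.198,0.117,88 0.487,0.198,0.02,88
```

```text
57.9 [ 0.4447 -0.011   0.1157] zang 88.0 r 0.2083 hdir 97.5 j [  24.1    2.3  -33.3   -0.   -54.3 -116.1] F [-0.5 -0.2 -1.4] M [ 0.01 -0.07  0.  ] 0.0425
57.9 [ 0.4447 -0.011   0.1157] [  24.1    2.3  -33.3   -0.   -54.3 -116.1] 0.0425
[[-0.03, -0.7, 4.21, 0.0], [-0.03, -0.7, 4.21, 0.0], [-0.03, -0.7, 4.21, 0.0], [-0.03, -0.7, 4.21, 0.0], [-0.03, -0.7, 4.21, 0.0], [3.23, 0.0, 0.0, -0.0], [3.23, 0.0, 0.0, -0.0], [3.23, 0.0, 0.0, -0.0]]
```

Emit:
move_arm:
  commands:
    - [[0, -0.7, 4.2, 0], [0, -0.7, 4.2, 0], [0, -0.7, 4.2, 0], [0, -0.7, 4.2, 0], [0, -0.7, 4.2, 0], [3, 0, 0, 0], [3, 0, 0, 0], [3, 0, 0, 0]]

```text
clock: 58.7
tool_pos: [0.4856, 0.1971, 0.0224]
orientation: [128.0, 89.8, -143.9]
force: [0.6, -0.6, -1.3]
opening: 0.0423
```

Emit:
move_arm:
  commands:
    - [[1.5, 0, 0, 0], [1, 0, 0, 0], [0.5, 0, 0, 0], [0.3, 0, 0, 0], [0, 0, 0, 0], [0, 0, 0, 0], [0, 0, 0, 0]]

```text
clock: 59.4
tool_pos: [0.4873, 0.1978, -0.0074]
orientation: [-47.0, 89.9, 41.0]
force: [-0.3, -0.2, -0.8]
opening: 0.0423
```

```bash
python3 st.py
```

```text
59.4 [ 0.4873  0.1978 -0.0074] zang 88.0 r 0.4156 hdir 87.9 j [  43.5   19.1  -31.8    0.   -38.9 -135.5] F [-0.3 -0.2 -0.8] M [ 0.  -0.2  0. ] 0.0423
```

Emit:
move_arm:
  commands:
    - [[0.2, 0, 0, 0], [0, 0, 0, 0], [0, 0, 0, 0]]

```text
clock: 59.7
tool_pos: [0.4873, 0.1979, -0.0095]
orientation: [-52.9, 89.9, 35.2]
force: [-1.5, -0.0, 7.1]
opening: 0.0423
```

Emit:
move_arm:
  commands:
    - [[0, 0, 0, 0], [0, 0, 0, 0], [0, 0, 0, 0], [-1, 0, 0, 0], [-3, 0, 0, 0], [-4, 0, 0, 0], [-4, 0, 0, 0], [-4, 0, 0, 0]]
  jaw: 6

```text
clock: 60.5
tool_pos: [0.4867, 0.1973, 0.1523]
orientation: [-58.1, 90.0, 29.9]
force: [0.3, 0.6, -0.2]
opening: 0.0599
```

Emit:
move_arm:
  commands:
    - [[-4, 0, -4, 0], [-4, 0, -4, 0], [0, 0, -4.5, 0], [0, 0, -4.5, 0], [0, 0, -4.5, 0], [0, 0, -2, 0], [0, 0, 0, 0], [0, 0, 0, 0]]

```text
clock: 61.3
tool_pos: [0.4791, -0.0285, 0.2211]
orientation: [-66.4, 90.0, 21.6]
force: [-0.3, -0.4, 0.2]
opening: 0.0602
```

```bash
python3 st.py
python3 - <<'E'
from h import *
a=snap('side','e1')[0]; b=snap('scene','e2')[0]
cv2.imwrite('pics/end.png',np.hstack([cv2.resize(a[100:350,130:400],(400,370)),cv2.resize(b[100:350,160:430],(400,370))])[:,:,::-1])
for n in ['scene','side']:
    z=np.load(f'last_{n}.npz'); P=cloud(z['d'],dict(mtx=z['mtx'],k1=z['k1'],W=z['W']))
    for x,y in [(.656,.139),(.656,.257),(.568,.257),(.569,.139),(.487,.198)]:
        s=(np.hypot(P[...,0]-x,P[...,1]-y)<.04)&(P[...,2]>.022)&(P[...,2]<.08); Q=P[s]
        if len(Q)>20: print(n,x,y,np.percentile(Q[:,2],97).round(4),np.array(cv2.minEnclosingCircle(Q[Q[:,2]>np.percentile(Q[:,2],97)-.01][:,:2].astype(np.float32))[0]).round(3))
    s=(np.hypot(P[...,0]-.6216,P[...,1]+.2275)<.025)&(P[...,2]>.05)&(P[...,2]<.16); print(n,'platform',np.median(P[s][:,2]) if s.sum() else None)
E
```

```text
61.3 [ 0.4791 -0.0285  0.2211] zang 88.0 r 0.1892 hdir 87.8 j [  20.2    0.6  -20.2   -0.   -69.1 -112.2] F [-0.3 -0.4  0.2] M [ 0.02 -0.17 -0.01] 0.0602
scene 0.656 0.139 0.0366 [0.656 0.143]
scene 0.656 0.257 0.0402 [0.657 0.26 ]
scene 0.568 0.257 0.0392 [0.57  0.259]
scene 0.569 0.139 0.0391 [0.57  0.139]
scene 0.487 0.198 0.0551 [0.489 0.2  ]
scene platform 0.11040241173369991
side 0.656 0.139 0.0383 [0.653 0.139]
side 0.656 0.257 0.0416 [0.652 0.255]
side 0.569 0.139 0.0425 [0.568 0.134]
side 0.487 0.198 0.0582 [0.477 0.197]
side platform 0.11321975103736226
```

View pics/end.png

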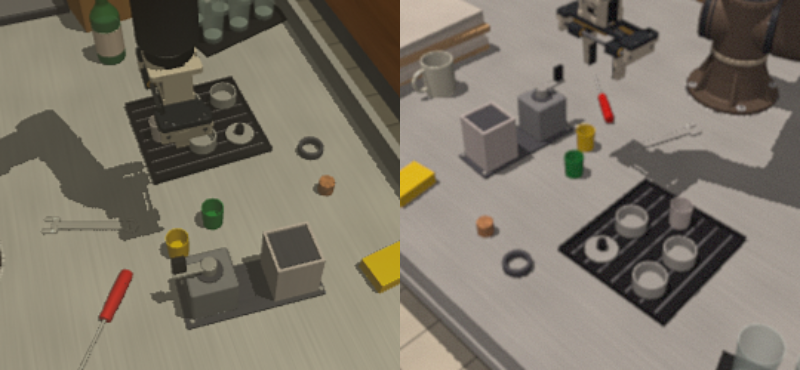

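Run:
```python
from h import *
from scipy import ndimage as N
for n in ['scene','side']:
    z=np.load(f'last_{n}.npz'); P=cloud(z['d'],dict(mtx=z['mtx'],k1=z['k1'],W=z['W']))
    m=(P[...,2]>.03)&(P[...,2]<.058)&(z['d']>0); l,k=N.label(m)
    for i in range(1,k+1):
        Q=P[l==i]
        if len(Q)>25: print(n,len(Q),np.argwhere(l==i).mean(0).round()[::-1],Q.mean(0).round(3),np.ptp(Q,0).round(3),z['p'][l==i].mean(0).round())
```

```text
scene 1488 [132.  49.] [ 0.071 -1.574  0.044] [1.918 0.046 0.028] [106.  61.  46.]
scene 209 [539.  27.] [-1.978 -0.121  0.044] [0.07  0.269 0.028] [120.  67.  50.]
scene 156 [351.  39.] [-0.882 -0.827  0.042] [0.097 0.275 0.027] [95. 70. 47.]
scene 39 [499.  63.] [-1.164 -0.047  0.045] [0.045 0.033 0.026] [60. 37. 27.]
scene 48 [470.  83.] [-0.813 -0.046  0.044] [0.044 0.033 0.027] [64. 42. 30.]
scene 331 [534. 105.] [-0.8    0.267  0.044] [0.034 0.227 0.028] [95. 61. 37.]
scene 151 [204. 130.] [ 0.39  -0.605  0.036] [0.141 0.036 0.028] [116. 105.  95.]
scene 718 [127. 149.] [ 0.695 -0.679  0.047] [0.22  0.312 0.028] [136. 123. 113.]
scene 30 [185. 143.] [ 0.519 -0.556  0.052] [0.035 0.03  0.017] [119. 113. 101.]
scene 135 [186. 154.] [ 0.554 -0.501  0.044] [0.072 0.061 0.027] [110. 105.  94.]
scene 342 [384. 159.] [0.055 0.033 0.044] [0.098 0.156 0.028] [63. 51. 44.]
scene 1714 [181. 292.] [ 0.945 -0.054  0.046] [0.023 1.314 0.028] [116. 110. 105.]
scene 203 [256. 183.] [ 0.493 -0.193  0.044] [0.086 0.083 0.028] [77. 73. 72.]
scene 112 [285. 189.] [ 0.444 -0.102  0.041] [0.049 0.04
[... 2488 characters left out ...]
 [249. 262.] [ 0.442 -0.104  0.042] [0.042 0.045 0.023] [124. 102.  35.]
side 505 [395. 277.] [ 0.806 -0.273  0.032] [0.102 0.074 0.007] [187. 159.  27.]
side 215 [324. 290.] [ 0.605 -0.254  0.044] [0.083 0.09  0.027] [94. 88. 76.]
side 157 [274. 307.] [ 0.466 -0.257  0.044] [0.082 0.017 0.028] [74. 72. 63.]
side 508 [464. 380.] [ 0.816 -0.564  0.044] [0.096 0.175 0.028] [42. 40. 35.]
side 297 [530. 401.] [ 0.924 -0.651  0.046] [0.007 0.096 0.028] [58. 56. 48.]
side 145 [350. 395.] [ 0.557 -0.513  0.045] [0.056 0.063 0.027] [90. 87. 70.]
side 26 [372. 399.] [ 0.601 -0.534  0.038] [0.015 0.008 0.022] [110. 106.  86.]
side 37 [328. 413.] [ 0.498 -0.53   0.045] [0.006 0.035 0.028] [77. 74. 60.]
```

No other measures are in sight and everything stands in place, so I'm handing in.

```bash
python3 -c "
from plant import close_job
print(close_job())"
```

```text
the job is handed in; nothing more can be done
None
```

I finished the whole job and handed it in at about 61 s of the 210 s; no verdict was reported. I wound the crank two full turns with three regrasps. Then I stood the lid, tin3, tin2, tin1 and the one grey measure separately on the tray, in that order.

**Last checks:**
- **Platform:** its top reads 110–113 mm in the two fixed cameras, against 112 mm at the stop.
- **Lid and tins:** tin rims read 38–40 mm and the lid knob 36 mm, which fits each part standing on the tray floor. Close wrist-camera views showed the tins upright.
- **Measure:** its rim reads 55 mm in the scene camera, as expected on the tray floor.
- **Rest of the counter:** no other grey measure was found. The soap and mug have not visibly moved, and the green and yellow look-alikes were left alone. The gripper was clear of everything at the end.

**Disagreements:**
- **Fingertips:** the real fingertips ended about 36 mm short of the reported TCP, which two cameras confirmed. The first grasp on the handle closed on air because of this, and I allowed for it from then on.
- **Side camera:** in the final picture the arm partly hid the tray from it. It gave no reading for tin2, and it put the measure about 10 mm off in x and 3 mm high (58 mm). I relied on the scene camera for both.

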